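Tighten a loose drip-pole socket with an adjustable wrench

ROBOT

A 6-joint arm with a two-finger parallel gripper is mounted at the origin on a cart in front of the work surface, level with it; the furniture and walls round the work are solid. World frame = base frame: x ahead of the robot, y to its left, z up, the work surface at z = 0. Lengths are in m, angles in rad, forces in N, time in s.
With the tool pointing down it reaches from about 0.425 to 0.95 m from the base axis. Payload 3.5 kg.
Tool frame: the origin (TCP) lies at the very end of the fingers, on their centre line; the grasp point (between the pads) lies 19 mm behind it; z points along the fingers, y is the line along which they close (so a half turn about z gives the same grasp; the last joint's range is limited). The gripper opens to 85 mm and grips with 20 to 120 N. Pads are 22 mm wide; open, the fingers measure 114 mm over their backs; the gripper's body (76 mm by 85 mm) begins 54 mm behind the grasp point. The pads swing forward as they close: fully open they stand 13 mm farther back than shut.
Start: joints at [0.984, 0.286, 1.577, -0, 1.279, -0.15], TCP at [0.286, 0.612, 0.231] pointing down, gripper open.
Joint ranges: [-2.77, 2.77], [-0.9, 2.22], [0.21, 2.48], [-1.53, 4.67], [0.24, 2.81], [-2.84, 2.84]. Speed limits (rad/s): [2.79, 2.79, 3.14, 3.14, 3.14, 3.14].

INTERFACE

Orientations are given as a unit quaternion [x, y, z, w].
In Python, from plant import ctrl gives the robot as it stands.
- The arm moves only by the shell command python3 inch.py 'ROWS' [FORCE]. ROWS is a JSON list of rows, 1 to 10 of them, each written [[dx, dy, dz], [rx, ry, rz], opening]: dx, dy, dz in units of 20 mm, then a rotation vector rx, ry, rz in units of 0.25 rad, then the opening from 0.0 (shut) to 1.0 (fully open); each row is the pose to reach, as a shift and turn from the pose commanded when the command began, along the tool's axes at that moment; what a row does not reach only later rows make up. A row lasts 1/8 s, in which the tool goes at most 0.0625 m and 0.188 rad, less where a joint would pass 70% of its speed; a pose out of reach is approached as far as the arm can. The fingers move at their own pace and stop on an object; FORCE is the grip in N (left out, the last holds). Time passes only in rows, so rows that do not move let the fingers close. It prints the time, the measured TCP pose, the force, the opening and the grip force at its end. Input that does not fit is refused with a message, and nothing moves.
- ctrl.get_state(): the state, without advancing time (a new reading comes with each control period).
- ctrl.read_camera(name): name is "scene" or "top" or "wrist"; returns a dict with "pixels" (384x512x3 uint8, red, green, blue), "camera_matrix" (3x3 intrinsics, pixels), "dist_coeffs" ([k1, k2, p1, p2, k3] as OpenCV has them; the pictures are not rectified), "xyz" and "orientation" of the camera in the world. Camera axes: x right, y down, z forward; pixel columns grow to the right and rows downward; lengths in m; the calibration is good to about 2 mm. A picture is of the moment at which its call begins. There is no depth.
- ctrl.sign_off(): hands the job in; it is judged then, once.
The state is a dict: "time": time; "qpos": joint angles; "dq": joint speeds; "joint_efforts": joint torques, N m; "eef_pos": TCP position; "tcp_rot": TCP orientation; "contact_force": force on the tool from outside, world axes, zero at the start; "wrist_torque": the same for the moment, N m; "opening": opening from 0.0 (shut) to 1.0 (fully open); "finger_force": force on a finger pad.
Only numpy, scipy, OpenCV 4.12 (cv2) and the standard library are available. Lean on these libraries where they do the work, as an engineer would, in place of code of your own. Each camera call takes 0.05 s, during which the arm holds its last target. There are 200 camera calls.

TASK

The drip-pole socket in the dressing trolley's top has worked loose. Set the open jaws of the adjustable wrench over its hexagon lock nut, let go with the wrench lying flat, and roll the wrench's worm with a fingertip until the jaws just fit the flats; then take the wrench by its handle and turn the nut clockwise (seen from above), about an eighth to a sixth of a turn, until it comes up tight. Finally take the wrench off and lay it flat on the trolley top clear of the socket; close the jaw with the worm and turn the nut with the wrench, never forcing either with the fingers, and do not push the other things about.

Things in the scene. Friction and masses are not known exactly. Their poses are not given: they have to be found in the camera images.
- wrench: Steel adjustable wrench, 200 mm, 0.35 kg, flat on the trolley top left or right of the socket. Origin: underside, where the nut's centre sits when the jaws fit. +x out of the mouth along the jaw faces, +z up. Fixed jaw at +y, face at y = 16 mm. Jaws 16 mm high, from x = -21 (throat) to 16 mm. Handle runs toward (-cos 15, +sin 15 deg): 22 mm wide, z 2 to 14 mm, end 187 mm off.
- wrench_jaw (a joint): Slide of the moving jaw (on the wrench's -y side), m. 0 = fully open, gap 42 mm; grows as it closes: gap = 42 mm - value, down to 28 mm. Gap 38 to 42 mm at the start. Pushing the jaw itself does not move it (below about 15 N): the worm drives it, 2.2 mm per rad.
- wrench_worm (a joint): Turn of the worm, rad; 0 = fully open, grows as the jaws close. A ribbed roller, 18 mm diameter, 20 mm long along the wrench's y. Press lightly on its top (5 to 15 N) with the fingertips and drag along the wrench's +x, toward the mouth, to close the jaws (2.4 mm for each 10 mm of drag); drag toward -x to open. It takes about 5 N of drag.
- worm_top (a point): Middle of the worm's top line, 19.5 mm above the wrench's underside, at x = -40, y = -9 mm in the wrench's frame. It stands 3.5 mm proud of the jaws and 4.5 mm of its window's rim. Axes as the wrench's.
- neck_grip (a point): On the handle's centre line near the head, 80 mm from the wrench's origin and near the centre of mass, at mid thickness (8 mm above the underside): for carrying. Axes as the wrench's.
- handle_end (a point): On the handle's centre line, 150 mm from the wrench's origin, at mid thickness (8 mm above the underside): for turning. Axes as the wrench's.
- mouth (a point): The wrench's origin raised 8 mm, to half the jaws' height: the nut's centre sits here when the jaws fit. Axes as the wrench's.
- nut_top (a point): Centre of the top face of the socket's hexagon lock nut, 17 mm above the trolley top. Nut: 32 mm across flats, 37 mm across corners, z 1.5 to 17 mm. A tube of 21 mm diameter (26 mm at the lip) stands up through it to 52 mm above the top. Turns with the nut: x axis through a corner, y axis square to two flats. The socket is fixed.
- lock_nut (a joint): Turn of the lock nut, rad; grows clockwise seen from above. 0 to 0.25 at the start (loose); 1.0 = tight, a dead stop. Takes about 0.2 N m.
- round_dish: Bystander: round steel dish, 166 mm across, 46 mm high, on the other side of the socket from the wrench. Origin under its centre.
- tape_silk: Bystander: roll of tape lying flat, 58 mm across, 12 mm high. Origin under its centre.
- gauze_pack_2: Bystander: sealed gauze pouch toward the back right, 60 x 88 x 9 mm. Origin under its centre.

How it is judged:
By the outcome, as a careful person would: the job done as asked, in the order asked, and still so for the second after the job is handed in, with the robot touching nothing.
It also fails if it takes over 72 s, if anything falls off the work surface, if the arm or the gripper's body presses on something with over 40 N, if the wrist force passes 120 N, or if a joint passes its speed limit or range.

## Working session

There is one attempt and no reset: what is moved stays moved. The work goes in short steps, Python scripts to look and compute and a shell command to move; the robot and the scene stay as the last step left them, time stands still between calls to the robot, and variables do not carry over. Pictures are saved under pics/ and viewed, at most 10 in all, crops included, and the job is handed in when it is done.

```bash
ls; mkdir -p pics; cat > h.py <<'E'
import numpy as np, cv2
from scipy.spatial.transform import Rotation as R
from plant import ctrl
def cap(name,fn=None):
    c=ctrl.read_camera(name)
    if fn: cv2.imwrite('pics/'+fn,c['pixels'][:,:,::-1])
    return c
def ray(c,uv):
    K=np.array(c['camera_matrix']);p=cv2.undistortPoints(np.array([[uv]],float),K,np.array(c['dist_coeffs']))[0,0]
    d=R.from_quat(c['orientation']).apply([p[0],p[1],1]);return np.array(c['xyz']),d
def atz(c,uv,z):
    o,d=ray(c,uv);return o+d*(z-o[2])/d[2]
def tri(l):
    A=np.zeros((3,3));b=np.zeros(3)
    for c,uv in l:
        o,d=ray(c,uv);d=d/np.linalg.norm(d);P=np.eye(3)-np.outer(d,d);A+=P;b+=P@o
    x=np.linalg.solve(A,b)
    return x
def proj(c,X):
    Rm=R.from_quat(c['orientation']).as_matrix().T
    return cv2.projectPoints(np.atleast_2d(np.array(X,float)),cv2.Rodrigues(Rm)[0],-Rm@np.array(c['xyz']),np.array(c['camera_matrix']),np.array(c['dist_coeffs']))[0][:,0]
E
python3 - <<'E'
from h import *
import pickle
s=ctrl.get_state();print(s)
cs={}
for n in ('scene','top'):
    c=cap(n,n+'0.png');cs[n]=c;print(n,c['xyz'],c['orientation'],c['camera_matrix'])
pickle.dump(cs,open('c0.pkl','wb'))
E
```

```text
inch.py
pics
plant.py
{'time': 0.0, 'qpos': array([ 9.84023162e-01,  2.87214301e-01,  1.57816093e+00,  2.38012711e-05,
        1.27859555e+00, -1.49989967e-01]), 'dq': array([-7.40362997e-04, -3.75437806e-05, -1.45945655e-04, -9.17212407e-04,
       -3.30417616e-04,  7.14177475e-04]), 'joint_efforts': array([-1.71720940e-04, -4.05977619e+01, -2.92630237e+01, -6.41559927e-05,
        5.81781613e-03,  1.03426319e-05]), 'eef_pos': array([0.2851418 , 0.61110068, 0.22992345]), 'tcp_rot': array([ 2.16662913e-01,  9.76245752e-01, -1.10518862e-03, -4.38816833e-04]), 'contact_force': array([-0.28677331, -0.69300086,  0.20970672]), 'wrist_torque': array([ 0.04823678, -0.01955691, -0.00220216]), 'finger_force': 0.0, 'opening': 0.9974973996094962}
scene [-0.202513   -0.35359384  0.77283201] [ 0.7644579  -0.49136188  0.21853801 -0.3555401 ] [[432.26763846   0.         248.90962351]
 [  0.         432.26763846 188.20978066]
 [  0.           0.           1.        ]]
top [0.22125163 0.02980613 1.44635797] [-0.69853584  0.70743161 -0.07866113  0.073489  ] [[453.54954831   0.         241.67702548]
 [  0.         453.54954831 188.84525941]
 [  0.           0.           1.        ]]
```
View pics/scene0.png

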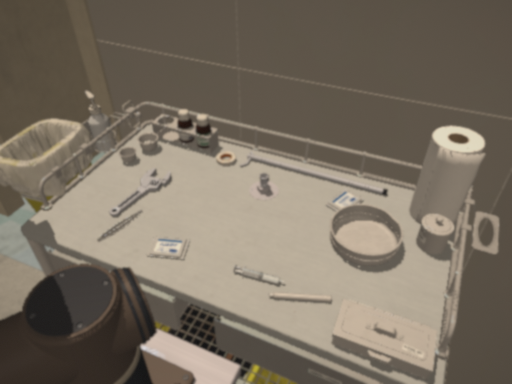

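View pics/top0.png

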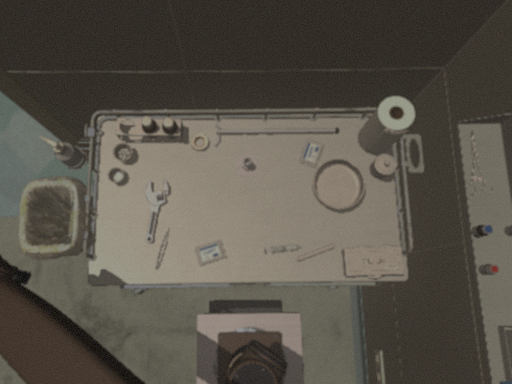

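The scene view shows the wrench at about (142,192), mouth up at (160,180), and the socket at (264,183). The top view has the wrench head at (157,187), its handle end at (151,240) and the socket at (249,164).

```bash
python3 - <<'E'
from h import *
import pickle
cs=pickle.load(open('c0.pkl','rb'))
t,s=cs['top'],cs['scene']
for n,uv,z in [('head',(157,190),.016),('hend',(151,240),.01),('sock',(249,166),.03),('tape',(201,142),.01),('dish',(339,186),.03),('forceps1',(157,266),0)]: print(n,atz(t,uv,z).round(3))
for n,uv,z in [('hend',(115,212),.01),('head',(158,180),.016),('sock',(264,186),.03)]: print(n,atz(s,uv,z).round(3))
w=cap('wrist');st=ctrl.get_state();r=R.from_quat(st['tcp_rot'])
print('wrist in tool',r.inv().apply(np.array(w['xyz'])-st['eef_pos']),(r.inv()*R.from_quat(w['orientation'])).as_matrix().round(3),w['camera_matrix'])
print(r.as_matrix().round(3))
E
```

```text
head [0.534 0.29  0.016]
hend [0.374 0.305 0.01 ]
sock [ 0.607 -0.007  0.03 ]
tape [0.696 0.15  0.01 ]
dish [ 0.537 -0.294  0.03 ]
forceps1 [0.294 0.286 0.   ]
hend [0.375 0.304 0.01 ]
head [0.521 0.272 0.016]
sock [ 0.601 -0.012  0.03 ]
wrist in tool [ 0.07137915 -0.00034244 -0.14376754] [[-0.    -0.959 -0.284]
 [ 1.    -0.    -0.   ]
 [-0.    -0.284  0.959]] [[266.39220675   0.         255.90719652]
 [  0.         266.39220675 186.9632324 ]
 [  0.           0.           1.        ]]
[[-0.906  0.423 -0.001]
 [ 0.423  0.906 -0.002]
 [ 0.    -0.002 -1.   ]]
```

The manual's scale: shifts go in units of 20 mm and turns go in units of 0.25 rad. Converting my numbers, -0.285 m is -14.25, -0.22 m is -11, -0.35 rad is -1.4.

```bash
python3 inch.py '[[[-14.25, -11, 3], [0, 0, -1.4], 1], [[-14.25, -11, 3], [0, 0, -1.4], 1], [[-14.25, -11, 3], [0, 0, -1.4], 1], [[-14.25, -11, 3], [0, 0, -1.4], 1], [[-14.25, -11, 3], [0, 0, -1.4], 1], [[-14.25, -11, 3], [0, 0, -1.4], 1], [[-14.25, -11, 3], [0, 0, -1.4], 1], [[-14.25, -11, 3], [0, 0, -1.4], 1], [[-14.25, -11, 3], [0, 0, -1.4], 1]]'
python3 - <<'E'
from h import *
import pickle
c=cap('wrist','w1.png');pickle.dump(c,open('w1.pkl','wb'))
im=cv2.imread('pics/w1.png');cv2.imwrite('pics/w1b.png',cv2.resize(im,(768,576),interpolation=cv2.INTER_CUBIC))
E
```

```text
time: 1.27
eef_pos: [0.4502, 0.2929, 0.1716]
tcp_rot: [0.042, 0.999, 0.0, 0.0]
contact_force: [0.3, -0.1, 0.3]
opening: 1.0
finger_force: 0.0
```

View pics/w1b.png

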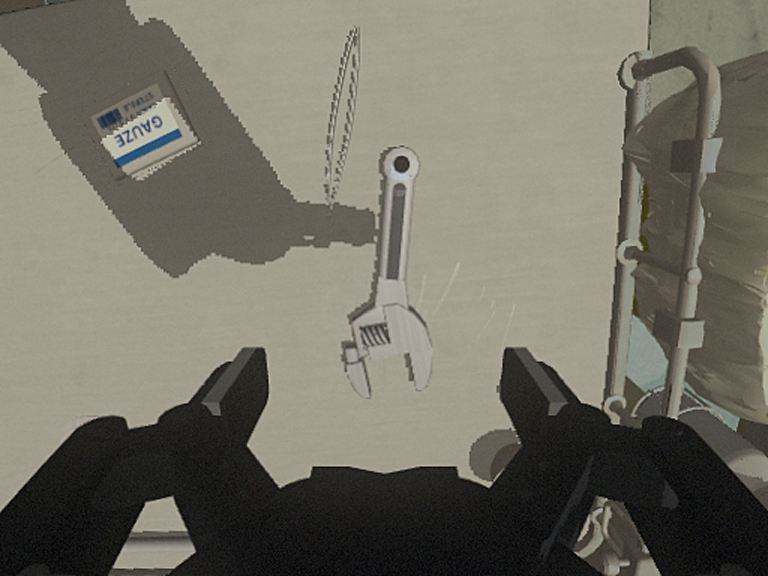

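The wrist view shows the wrench mouth down (view px (385,380)), the worm at (375,335) and the handle hole at (401,163). I'll take a closer second view and compare crops of both.

```bash
python3 inch.py '[[[1.5, -2.5, 3], [0, 0, 0], 1], [[1.5, -2.5, 3], [0, 0, 0], 1], [[1.5, -2.5, 3], [0, 0, 0], 1]]'
python3 - <<'E'
from h import *
import pickle
c=cap('wrist','w2.png');pickle.dump(c,open('w2.pkl','wb'))
a=cv2.imread('pics/w1.png')[90:280,215:305];b=cv2.imread('pics/w2.png')
d=pickle.load(open('w1.pkl','rb'))
X=tri([(d,(257,232)),(d,(257,232))]) if 0 else atz(d,(257,232),.01); print(X,proj(c,X))
u,v=proj(c,X)[0].astype(int); x0=min(max(u-50,0),412);y0=min(max(v-60,0),384-120);print(x0,y0)
b=b[y0:y0+120,x0:x0+100]
a=a[100:190]
out=np.zeros((600,800,3),np.uint8)
A=cv2.resize(a,None,fx=3.5,fy=3.5,interpolation=cv2.INTER_CUBIC);out[:A.shape[0],:A.shape[1]]=A
B=cv2.resize(b,None,fx=4.8,fy=4.8,interpolation=cv2.INTER_CUBIC);out[:B.shape[0],320:320+B.shape[1]]=B
cv2.imwrite('pics/crop1.png',out)
E
```

```text
time: 1.7
eef_pos: [0.4146, 0.2445, 0.1099]
tcp_rot: [0.043, 0.999, -0.001, -0.002]
contact_force: [0.4, -0.3, -0.0]
opening: 1.001
finger_force: 0.0
[0.5283618  0.28712155 0.01      ] [[304.85587049 284.0857571 ]]
254 224
```

View pics/crop1.png

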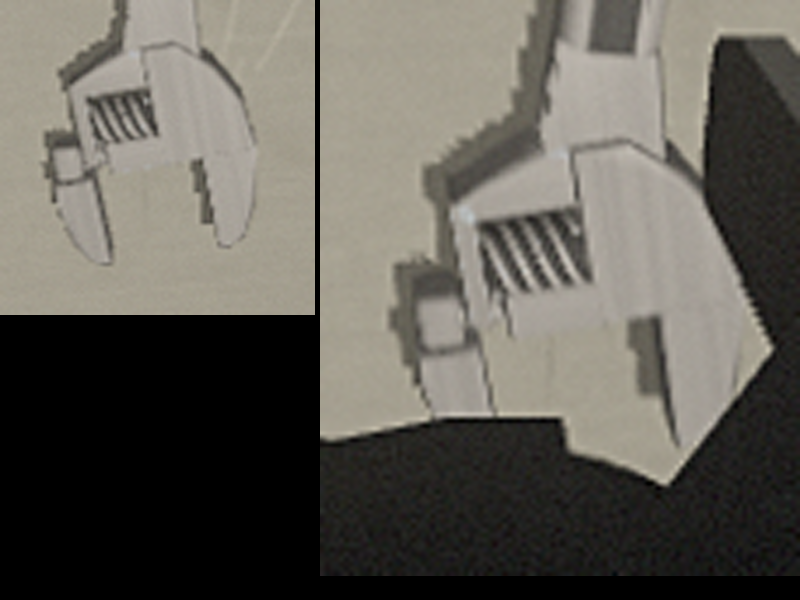

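Both crops show the worm (left (123,117), right (536,250)), the throat/fixed-jaw corner (left (200,159), right (663,318)) and the head corners clearly.

```bash
python3 - <<'E'
from h import *
import pickle
c1=pickle.load(open('w1.pkl','rb'));c2=pickle.load(open('w2.pkl','rb'))
f1=lambda x,y:(215+x/3.5-.35,190+y/3.5-.35); f2=lambda x,y:(254+(x-320)/4.8-.4,224+y/4.8-.4)
P={'worm':((124,116),(536,251)),'throat':((201,159),(663,318)),'pk':((178,43),(628,140)),'step':((143,48),(573,152)),'wA':((88,98),(480,222)),'wC':((160,133),(592,282)),'leftc':((68,90),(465,215))}
for k,(a,b) in P.items():
    X=tri([(c1,f1(*a)),(c2,f2(*b))]);print(k,X.round(4),atz(c1,f1(*a),.016).round(4),atz(c2,f2(*b),.016).round(4))
pf=[atz(c1,f1(*p),.016) for p in ((201,159),(218,243))]+[atz(c2,f2(*p),.016) for p in ((663,318),(678,445))]
for a,b in (pf[:2],pf[2:]):
    d=b-a;print('face',np.degrees(np.arctan2(d[1],d[0])),np.linalg.norm(d))
h=atz(c1,(267.3,108.7),.014);print('hole',h)
m=atz(c1,f1(113,262),.016);print('mov tip',m)
c0=pickle.load(open('c0.pkl','rb'))
# fit: origin from throat at x=-21,y=16 and angle from hole direction
for th in np.radians([2,4,6,8,10,12,14]):
    e=np.array([np.cos(th),np.sin(th)]);n=np.array([-e[1],e[0]])
    T=(pf[0]+pf[2])[:2]/2
    O=T+.021*e-.016*n
    hd=h[:2]-O
    print(np.degrees(th).round(), O.round(4),'handle ang',np.degrees(np.arctan2(hd[1],hd[0]))-np.degrees(th),np.linalg.norm(hd).round(4),'worm',(O-.04*e-.009*n).round(4))
E
```

```text
worm [0.5117 0.2799 0.0178] [0.5124 0.28   0.016 ] [0.5131 0.28   0.016 ]
throat [0.5273 0.3056 0.0236] [0.5312 0.3056 0.016 ] [0.5332 0.3075 0.016 ]
pk [0.487  0.3005 0.0165] [0.487  0.3008 0.016 ] [0.4876 0.3003 0.016 ]
step [0.4868 0.2884 0.0197] [0.4878 0.2887 0.016 ] [0.4894 0.2887 0.016 ]
wA [0.5042 0.2682 0.0167] [0.5045 0.2681 0.016 ] [0.5047 0.2682 0.016 ]
wC [0.518  0.2916 0.0209] [0.5199 0.292  0.016 ] [0.5222 0.292  0.016 ]
leftc [0.4956 0.2637 0.0277] [0.501  0.2615 0.016 ] [0.5027 0.2651 0.016 ]
face 6.508451262304439 0.034733719876630195
face 5.4740015880204735 0.035775243633262475
hole [0.38037581 0.3108459  0.014     ]
mov tip [0.57040452 0.27052883 0.016     ]
2.0 [0.5537 0.2913] handle ang 171.57472493735145 0.1745 worm [0.5141 0.2809]
4.0 [0.5543 0.2921] handle ang 169.84156832131765 0.1749 worm [0.515  0.2803]
6.0 [0.5548 0.2929] handle ang 168.11192825900224 0.1753 worm [0.5159 0.2797]
8.0 [0.5552 0.2937] handle ang 166.3855730950528 0.1757 worm [0.5169 0.2792]
10.0 [0.5557 0.2945] handle ang 164.66227301562355 0.176 worm [0.5178 0.2787]
12.0 [0.5561 0.2953] handle ang 162.94179994722137 0.1764 worm [0.5188 0.2782]
14.0 [0.5564 0.2961] handle ang 161.22392745017314 0.1767 worm [0.5198 0.2777]
```

In the tool's units: 0.06 m is 3, -0.052 m is -2.6, 1.58 rad is 6.32.

```bash
python3 inch.py '[[[-2.6, 3, 0], [0, 0, 6.32], 1], [[-2.6, 3, 0], [0, 0, 6.32], 1], [[-2.6, 3, 0], [0, 0, 6.32], 1], [[-2.6, 3, 0], [0, 0, 6.32], 1], [[-2.6, 3, 0], [0, 0, 6.32], 1], [[-2.6, 3, 0], [0, 0, 6.32], 1], [[-2.6, 3, 0], [0, 0, 6.32], 1], [[-2.6, 3, 0], [0, 0, 6.32], 1], [[-2.6, 3, 0], [0, 0, 6.32], 1]]'
python3 inch.py '[[[0, 0, 0], [0, 0, 6.32], 1], [[0, 0, 0], [0, 0, 6.32], 0.7], [[0, 0, 0], [0, 0, 6.32], 0.7], [[0, 0, 0], [0, 0, 6.32], 0.7], [[0, 0, 0], [0, 0, 6.32], 0.7], [[0, 0, 0], [0, 0, 6.32], 0.7], [[0, 0, 0], [0, 0, 6.32], 0.7], [[0, 0, 0], [0, 0, 6.32], 0.7], [[0, 0, 0], [0, 0, 6.32], 0.7], [[0, 0, 0], [0, 0, 6.32], 0.7]]'
python3 - <<'E'
from h import *
import pickle
c=cap('wrist','w3.png');pickle.dump(c,open('w3.pkl','wb'))
s=ctrl.get_state();print(s['qpos'],s['eef_pos'],np.degrees(np.arctan2(*R.from_quat(s['tcp_rot']).as_matrix()[[1,0],0])))
im=cv2.imread('pics/w3.png');cv2.imwrite('pics/w3b.png',cv2.resize(im,(768,576),interpolation=cv2.INTER_CUBIC))
E
```

```text
time: 2.88
eef_pos: [0.4751, 0.3016, 0.1134]
tcp_rot: [0.741, 0.672, 0.002, 0.001]
contact_force: [-0.1, -0.6, -0.1]
opening: 0.996
finger_force: 0.0
time: 4.12
eef_pos: [0.4749, 0.3013, 0.1131]
tcp_rot: [0.999, -0.052, 0.002, -0.001]
contact_force: [0.1, 0.4, 0.4]
opening: 0.702
finger_force: 0.0
[3.84655730e-01 1.67122756e-01 1.94995703e+00 1.33761536e-04
 1.02155298e+00 2.05817937e+00] [0.47463163 0.3010259  0.11280463] -5.889941588600429
```

View pics/w3b.png

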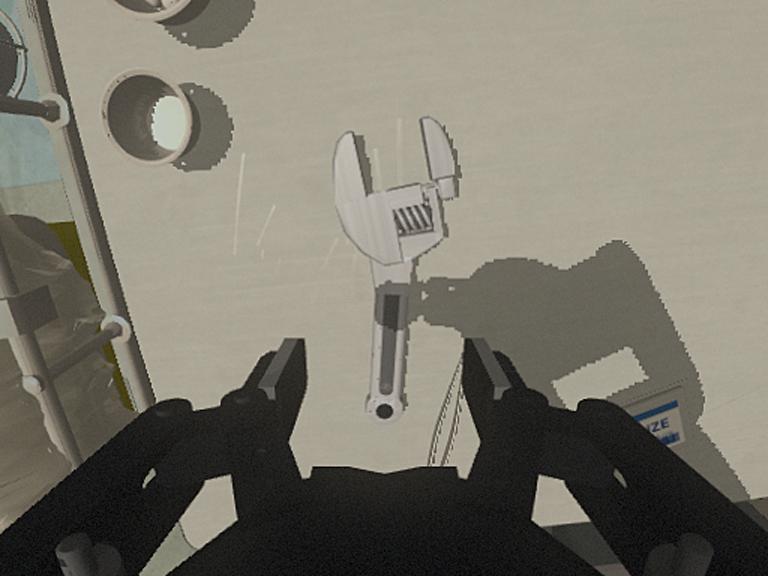

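The flipped wrist view shows the whole wrench: throat corner (371,192), jaw tips (356,134) and (421,118), worm (413,220), handle hole (384,411).

```bash
python3 - <<'E'
from h import *
import pickle
from scipy.optimize import least_squares
c1=pickle.load(open('w1.pkl','rb'));c=pickle.load(open('w3.pkl','rb'))
v=lambda p:np.array(p)*2/3-.17
for k,a,b in [('worm',((215+124/3.5),(190+116/3.5)),(413,220)),('hole',(267.3,108.7),(384,411)),('throat',(215+201/3.5,190+159/3.5),(371,192))]:
    print(k,tri([(c1,a),(c,v(b))]).round(4))
obs={'throat':((371,192),(-21,16,16)),'worm':((413,219),(-40,-9,18)),'hole':((384,411),(-176*np.cos(np.radians(15)),176*np.sin(np.radians(15)),14)),'ftip':((353,138),None)}
def T(p,X):
    e=np.array([np.cos(p[2]),np.sin(p[2])]);n=np.array([-e[1],e[0]]);X=np.array(X)/1000
    return np.array([*(p[:2]+e*X[0]+n*X[1]),X[2]])
ks=['throat','worm','hole']
f=lambda p:np.concatenate([proj(c,T(p,obs[k][1]))[0]-v(obs[k][0]) for k in ks])
r=least_squares(f,[.553,.293,.16]);print(r.x,np.degrees(r.x[2]),r.fun.round(1))
e=np.array([np.cos(r.x[2]),np.sin(r.x[2])]);n=np.array([-e[1],e[0]])
for k,p in [('f1',(356,140)),('f2',(371,192)),('m1',(421,120)),('m2',(430,180)),('wormtop',(413,219))]:
    d=atz(c,v(p),.016)[:2]-r.x[:2];print(k,(d@e).round(4),(d@n).round(4))
print('neck',T(r.x,(-80*np.cos(np.radians(15)),80*np.sin(np.radians(15)),8)))
E
```

```text
worm [0.5129 0.2799 0.0159]
hole [0.3804 0.3109 0.0131]
throat [0.532  0.3045 0.0153]
[0.55405164 0.29193861 0.14895849] 8.534692577293882 [-1.9  1.5  2.5 -2.5 -0.8  1.5]
f1 0.0104 0.0148
f2 -0.0202 0.014
m1 0.0117 -0.0238
m2 -0.0221 -0.0213
wormtop -0.0419 -0.0063
neck [0.47456042 0.30094673 0.008     ]
```

In the tool's units: 0.109 m is 5.45, 0.105 m is 5.25.

```bash
python3 inch.py '[[[0, 0, 2.5], [0, 0, 0], 0.6], [[0, 0, 4.5], [0, 0, 0], 0.6], [[0, 0, 5.25], [0, 0, 0], 0.6], [[0, 0, 5.45], [0, 0, 0], 0.6], [[0, 0, 5.45], [0, 0, 0], 0.6]]' 60; python3 inch.py '[[[0, 0, 0], [0, 0, 0], 0.2], [[0, 0, 0], [0, 0, 0], 0.0], [[0, 0, 0], [0, 0, 0], 0.0], [[0, 0, 0], [0, 0, 0], 0.0], [[0, 0, 0], [0, 0, 0], 0.0], [[0, 0, 0], [0, 0, 0], 0.0]]' 60
```

```text
time: 4.8
eef_pos: [0.4747, 0.3004, 0.0037]
tcp_rot: [0.999, -0.052, 0.001, -0.001]
contact_force: [-0.2, 0.4, 0.7]
opening: 0.6
finger_force: 0.0
time: 5.55
eef_pos: [0.4747, 0.3, 0.0042]
tcp_rot: [0.999, -0.053, 0.001, -0.0]
contact_force: [-0.7, -0.9, 6.4]
opening: 0.233
finger_force: 59.2
```

```bash
python3 inch.py '[[[0, 0, -1.5], [0, 0, 0], 0], [[0, 0, -4], [0, 0, 0], 0], [[1, 3, -6], [0, 0, 0], 0], [[1.5, 6, -6], [0, 0, 0], 0], [[2, 8.5, -6], [0, 0, 0], 0], [[2.5, 11, -6], [0, 0, 0], 0], [[2.5, 12.3, -6], [0, 0, 0], 0], [[2.5, 12.3, -6], [0, 0, 0], 0], [[2.5, 12.3, -6], [0, 0, 0], 0]]' 
python3 - <<'E'
from h import *
import pickle
c=cap('wrist','w4.png');pickle.dump(c,open('w4.pkl','wb'))
s=ctrl.get_state();print(s['qpos'],s['eef_pos'],s['opening'],np.degrees(np.arctan2(*R.from_quat(s['tcp_rot']).as_matrix()[[1,0],0])))
im=cv2.imread('pics/w4.png');cv2.imwrite('pics/w4b.png',cv2.resize(im,(768,576),interpolation=cv2.INTER_CUBIC))
E
```

```text
time: 6.68
eef_pos: [0.4969, 0.0504, 0.1219]
tcp_rot: [0.999, -0.053, -0.0, -0.0]
contact_force: [-0.1, 0.0, -2.7]
opening: 0.235
finger_force: 59.0
[-1.01874324e-01  2.01672839e-02  2.09045164e+00  5.44531736e-04
  1.03166820e+00  1.57305005e+00] [0.49699926 0.05073561 0.12198358] 0.23645825315915475 -5.982115087922371
```

View pics/w4b.png

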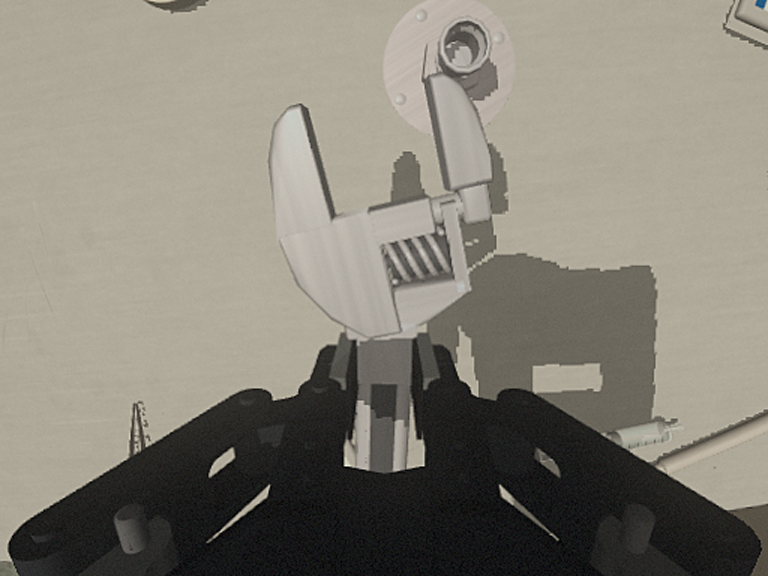

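The held wrench is seen clearly (throat corner (331,217), fixed jaw tip (300,107), moving jaw face (428,80)–(445,188)). The nut at about (463,60) is half hidden by the jaw, so I shift aside.

```bash
python3 inch.py '[[[0.75, -1.5, 0], [0, 0, 0], 0], [[1.5, -2.75, 0], [0, 0, 0], 0], [[1.5, -2.75, 0], [0, 0, 0], 0], [[1.5, -2.75, 0], [0, 0, 0], 0]]' 
python3 - <<'E'
from h import *
import pickle
c=cap('wrist','w5.png');pickle.dump(c,open('w5.pkl','wb'))
s=ctrl.get_state();print(s['eef_pos'])
t=cap('top','t5.png');pickle.dump(t,open('t5.pkl','wb'))
im=cv2.imread('pics/w5.png');
o=np.zeros((600,800,3),np.uint8)
print(proj(c,[.605,-.01,.017]))
u,v=proj(c,[.605,-.01,.017])[0].astype(int)
x0=u-55;y0=max(v-55,0);print(x0,y0)
o[:550,:550]=cv2.resize(im[y0:y0+110,x0:x0+110],(550,550),interpolation=cv2.INTER_CUBIC)
u,v=249,165
o[:240,556:796]=cv2.resize(cv2.imread('pics/t5.png')[v-20:v+20,u-20:u+20],(240,240),interpolation=cv2.INTER_CUBIC)
cv2.imwrite('pics/w5b.png',o)
E
```

```text
time: 7.22
eef_pos: [0.5322, 0.1021, 0.1218]
tcp_rot: [0.999, -0.052, -0.001, 0.0]
contact_force: [0.0, -1.0, -3.2]
opening: 0.232
finger_force: 59.1
[0.53219287 0.10169288 0.12185252]
[[371.08002315  96.50201476]]
316 41
```

View pics/w5b.png

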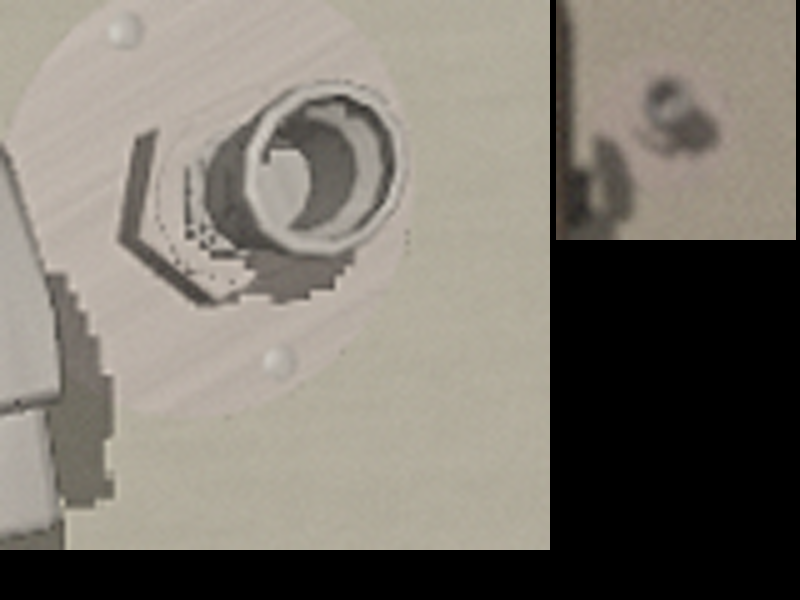

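Crop of the socket: nut top corners at crop (157,130), (139,235) and (216,298), and lip ellipse centre (325,168).

```bash
cat > fit.py <<'E'
from h import *
import pickle
from scipy.optimize import least_squares
c=pickle.load(open('w5.pkl','rb'));c4=pickle.load(open('w4.pkl','rb'))
g=lambda x,y:(316+x/5-.4,41+y/5-.4); v=lambda p:np.array(p)*2/3-.17
print('lip',tri([(c,g(325,168)),(c4,v((465,46)))]).round(4),atz(c,g(325,168),.052).round(4))
cs=[g(157,130),g(139,235),g(216,298)]
W=np.array([atz(c,p,.017)[:2] for p in cs]);print(W.round(4),np.linalg.norm(np.diff(W,axis=0),axis=1))
def hx(p):
    a=p[2]+np.arange(3)*np.pi/3
    return np.c_[p[0]+.01848*np.cos(a),p[1]+.01848*np.sin(a),np.full(3,.017)]
best=None
for a0 in np.arange(0,6.28,.5):
    r=least_squares(lambda p:(proj(c,hx(p))-cs).ravel(),[.6,-.012,a0])
    if best is None or r.cost<best.cost: best=r
p=best.x;print('nut',p[:2].round(4),'corner deg',np.degrees(p[2])%60,'cost',best.cost,best.fun.round(1))
# wrench in tool frame, from view 4 (tool pose 4: level z)
E
python3 fit.py
python3 - <<'E'
from h import *
import pickle
from scipy.optimize import least_squares
c=pickle.load(open('w4.pkl','rb'));v=lambda p:np.array(p)*2/3-.17
pos=np.array([.49699926,.05073561,.12198358]);ya=np.radians(-5.98)
ex=np.array([np.cos(ya),np.sin(ya),0]);ey=np.array([ex[1],-ex[0],0]);ez=np.array([0,0,-1])
# underside height: wrench was on table at z=0 when tcp z=.0042 -> underside = tcp-.0042
zb=pos[2]-.0042
def T(p,X):
    e=np.array([np.cos(p[2]),np.sin(p[2])]);n=np.array([-e[1],e[0]]);X=np.array(X)/1000
    return np.array([*(p[:2]+e*X[0]+n*X[1]),zb+X[2]])
obs=[((331,217),(-21,16,16)),((425,262),(-40,-9,19))]
line=[((331,217)),((318,170)),((302,112))]
def f(p):
    r=[(proj(c,T(p,X))[0]-v(o)) for o,X in obs]
    e=np.array([np.cos(p[2]),np.sin(p[2])]);n=np.array([-e[1],e[0]])
    l=[1000*((atz(c,v(q),zb+.016)[:2]-p[:2])@n-.016) for q in line]
    return np.concatenate(r+[l])
r=least_squares(f,[.575,.04,.15]);p=r.x;print(p,np.degrees(p[2]),r.fun.round(1))
e=np.array([np.cos(p[2]),np.sin(p[2])]);n=np.array([-e[1],e[0]])
for q in [(331,217),(302,112),(430,82),(445,188),(425,262)]:
    d=atz(c,v(q),zb+.016)[:2]-p[:2];print((d@e).round(4),(d@n).round(4))
d=np.r_[p[:2]-pos[:2]];print('origin in tool',d@ex[:2],d@ey[:2],'wrench x rel tool x deg (world ccw)',np.degrees(p[2])+5.98)
E
```

```text
lip [ 0.6205 -0.0027  0.0516] [ 0.6207 -0.0027  0.052 ]
[[0.6321 0.0113]
 [0.6149 0.0149]
 [0.6028 0.0012]] [0.01761463 0.01827121]
nut [ 0.6206 -0.0025] corner deg 48.92172673475546 cost 0.4280277036972536 [-0.1 -0.7 -0.   0.4  0.2  0.4]
[0.57599563 0.0476073  0.13263174] 7.599238855295495 [ 1.9  2.  -2.8 -1.9  0.6  0.6  0.6]
-0.0198 0.0166
0.0137 0.0166
0.0127 -0.0236
-0.0195 -0.0217
-0.0421 -0.0103
origin in tool 0.0788924046664978 -0.005118658230404355 wrench x rel tool x deg (world ccw) 13.579238855295495
```

```bash
python3 inch.py '[[[1.92, 7.45, 0], [0, 0, -2.876], 0], [[1.92, 7.45, 0], [0, 0, -2.876], 0], [[1.92, 7.45, 1], [0, 0, -2.876], 0], [[1.92, 7.45, 2.25], [0, 0, -2.876], 0], [[1.92, 7.45, 2.25], [0, 0, -2.876], 0], [[1.92, 7.45, 2.25], [0, 0, -2.876], 0], [[1.92, 7.45, 2.25], [0, 0, -2.876], 0]]' 
python3 - <<'E'
from h import *
import pickle
c=cap('wrist','w6.png');pickle.dump(c,open('w6.pkl','wb'))
s=ctrl.get_state();print(s['eef_pos'],np.degrees(np.arctan2(*R.from_quat(s['tcp_rot']).as_matrix()[[1,0],0])))
im=cv2.imread('pics/w6.png');cv2.imwrite('pics/w6b.png',cv2.resize(im[0:260,146:366],(660,600*260*3//780 if 0 else 780))[:600])
E
```

```text
time: 8.2
eef_pos: [0.5564, -0.0506, 0.0788]
tcp_rot: [0.953, 0.302, 0.001, 0.001]
contact_force: [0.3, 0.2, -2.3]
opening: 0.235
finger_force: 59.2
[ 0.55635291 -0.05051423  0.07874064] 35.156718559370624
```

View pics/w6b.png

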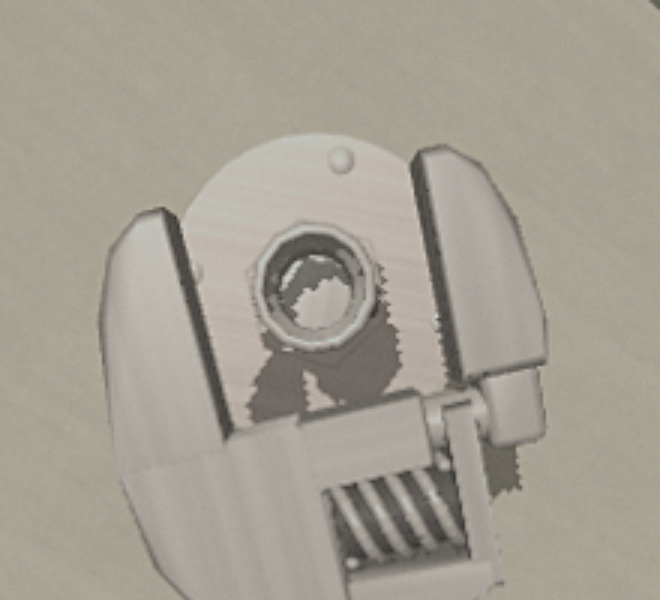

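Lip centre sits at crop (315,287), between the jaw faces (x about 205 and 438), with the throat corner at (230,437). It looks well centred; I'll put numbers on it.

```bash
python3 - <<'E'
from h import *
import pickle
c=pickle.load(open('w6.pkl','rb'));g=lambda x,y:(146+x/3-.33,y/3-.33)
lip=atz(c,g(315,287),.052);zb=.0788-.0042;print('lip',lip)
P={k:atz(c,g(*p),zb+.016) for k,p in dict(thr=(228,437),ft=(163,212),mt=(415,162),mthr=(452,385)).items()}
d=P['thr']-P['ft'];a=np.arctan2(-d[1],-d[0]);print('wrench x deg',np.degrees(a), 'mov', np.degrees(np.arctan2(*(P['mt']-P['mthr'])[[1,0]])))
a=np.radians(48.9)
e=np.array([np.cos(a),np.sin(a)]);n=np.array([-e[1],e[0]])
for k in P: q=P[k][:2]-lip[:2];print(k,(q@e*1000).round(1),(q@n*1000).round(1))
E
```

```text
lip [ 0.62070162 -0.00253369  0.052     ]
wrench x deg 49.51823050409157 mov 46.7290610709655
thr -21.4 19.5
ft 14.5 19.9
mt 12.2 -19.4
mthr -22.0 -18.1
```

In the tool's units: 0.0735 m is 3.675, 0.073 m is 3.65.

```bash
python3 inch.py '[[[0, 0, 1.5], [0, 0, 0], 0], [[0, 0, 2.5], [0, 0, 0], 0], [[0, 0, 3], [0, 0, 0], 0], [[0, 0, 3.3], [0, 0, 0], 0], [[0, 0, 3.5], [0, 0, 0], 0], [[0, 0, 3.65], [0, 0, 0], 0], [[0, 0, 3.675], [0, 0, 0], 0]]'
```

```text
time: 9.12
eef_pos: [0.556, -0.0509, 0.0043]
tcp_rot: [0.953, 0.302, 0.0, 0.0]
contact_force: [-1.0, -0.6, -2.0]
opening: 0.234
finger_force: 59.5
```

```bash
python3 inch.py '[[[0, 0, 0], [0, 0, 0], 0.3], [[0, 0, 0], [0, 0, 0], 0.5], [[0, 0, 0], [0, 0, 0], 0.5], [[0, 0, -1], [0, 0, 0], 0.5], [[0, 0, -3], [0, 0, 0], 0.5], [[0, 0, -4.5], [0, 0, 0], 0.4], [[0, 0, -4.5], [0, 0, 0], 0.4]]' 40
python3 - <<'E'
from h import *
import pickle
c=cap('wrist','w7.png');pickle.dump(c,open('w7.pkl','wb'))
s=ctrl.get_state();print(s['eef_pos'],np.degrees(np.arctan2(*R.from_quat(s['tcp_rot']).as_matrix()[[1,0],0])))
im=cv2.imread('pics/w7.png');cv2.imwrite('pics/w7b.png',cv2.resize(im[40:240,146:366],(660,600),interpolation=cv2.INTER_CUBIC))
E
```

```text
time: 10.0
eef_pos: [0.5583, -0.0515, 0.0984]
tcp_rot: [0.953, 0.302, 0.004, 0.002]
contact_force: [-0.4, -0.0, -0.5]
opening: 0.407
finger_force: 0.0
[ 0.55674174 -0.05108433  0.0961327 ] 35.17024159893847
```

View pics/w7b.png

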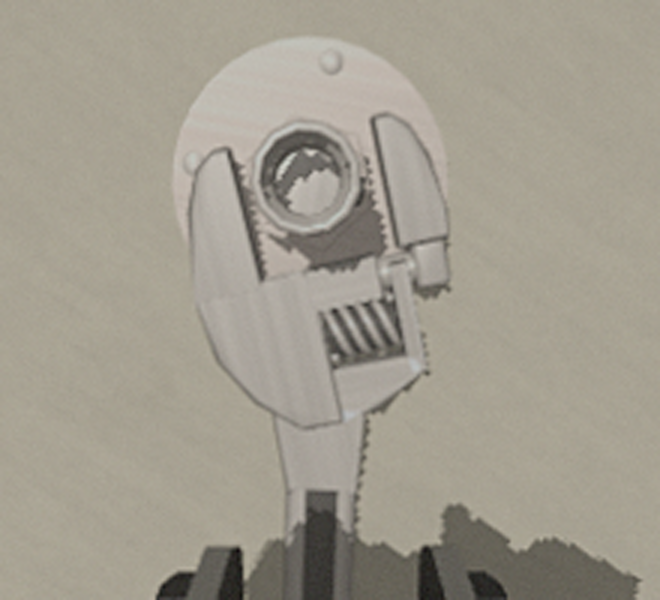

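The wrench lies flat over the nut: lip at crop (305,175), fixed face (230,150)–(262,278), moving face (373,118)–(398,245), worm centre (366,332).

```bash
python3 - <<'E'
from h import *
import pickle
c=pickle.load(open('w7.pkl','rb'));g=lambda x,y:(146+x/3-.33,40+y/3-.33)
N=np.array([.6206,-.0026])
a=np.radians(48.9);e=np.array([np.cos(a),np.sin(a)]);n=np.array([-e[1],e[0]])
print('lip',atz(c,g(305,175),.052))
P=dict(thr=(262,278),ft=(230,150),mt=(373,118),mthr=(398,245),worm=(366,332),w1=(323,312),w2=(397,300),w3=(405,350),w4=(334,362))
for k,p in P.items():
    q=atz(c,g(*p),.018 if k[0]=='w' else .016)[:2];print(k,q.round(4),((q-N)@e*1000).round(1),((q-N)@n*1000).round(1))
E
```

```text
lip [ 0.62068408 -0.00180746  0.052     ]
thr [ 0.5919 -0.0061] -21.5 19.4
ft [0.6152 0.02  ] 13.4 18.9
mt [ 0.6439 -0.0067] 12.2 -20.3
mthr [ 0.621  -0.0318] -21.8 -19.5
worm [ 0.5965 -0.0385] -42.9 -5.4
w1 [ 0.5941 -0.0253] -34.6 5.0
w2 [ 0.6087 -0.0403] -36.2 -15.8
w3 [ 0.5987 -0.0505] -50.5 -15.0
w4 [ 0.5843 -0.036 ] -49.1 5.4
```

The manual's scale: shifts go in units of 20 mm and turns go in units of 0.25 rad. Converting my numbers, 0.07 m is 3.5, 0.067 m is 3.35, -0.24 rad is -0.96.

```bash
python3 inch.py '[[[1.72, 0.73, 0], [0, 0, -0.96], 0], [[1.72, 0.73, 0], [0, 0, -0.96], 0], [[1.72, 0.73, 0], [0, 0, -0.96], 0], [[1.72, 0.73, 1.5], [0, 0, -0.96], 0], [[1.72, 0.73, 2.75], [0, 0, -0.96], 0], [[1.72, 0.73, 3.35], [0, 0, -0.96], 0], [[1.72, 0.73, 3.5], [0, 0, -0.96], 0], [[1.72, 0.73, 3.5], [0, 0, -0.96], 0]]' 30; python3 -c "
from h import *
s=ctrl.get_state();print(s['eef_pos'],s['contact_force'],np.degrees(np.arctan2(*R.from_quat(s['tcp_rot']).as_matrix()[[1,0],0])))"
```

```text
time: 11.05
eef_pos: [0.5924, -0.043, 0.0244]
tcp_rot: [0.91, 0.414, 0.0, 0.0]
contact_force: [0.1, 0.1, -0.3]
opening: -0.0
finger_force: 0.0
[ 0.59243837 -0.04302435  0.02436784] [ 0.09362968  0.06561817 -0.34106297] 48.90458976322502
```

Step down in small steps to feel the worm.

In the tool's units: 0.0045 m is 0.225, 0.003 m is 0.15.

```bash
python3 inch.py '[[[0, 0, 0.15], [0, 0, 0], 0], [[0, 0, 0.225], [0, 0, 0], 0], [[0, 0, 0.225], [0, 0, 0], 0]]'; python3 inch.py '[[[0, 0, 0.04], [0, 0, 0], 0], [[0, 0, 0.04], [0, 0, 0], 0]]'
```

```text
time: 11.42
eef_pos: [0.5922, -0.0429, 0.0195]
tcp_rot: [0.91, 0.414, 0.0, 0.0]
contact_force: [-0.4, -0.6, 0.0]
opening: -0.003
finger_force: 0.0
time: 11.68
eef_pos: [0.5923, -0.043, 0.0193]
tcp_rot: [0.91, 0.414, 0.0, 0.0]
contact_force: [-1.9, 0.3, 5.5]
opening: -0.002
finger_force: 2.4
```

In the tool's units: 0.009 m is 0.45, 0.006 m is 0.3.

```bash
python3 inch.py '[[[0, 0, 0.025], [0, 0, 0], 0], [[0.15, 0, 0.025], [0, 0, 0], 0], [[0.3, 0, 0.025], [0, 0, 0], 0], [[0.45, 0, 0.025], [0, 0, 0], 0]]';  python3 inch.py '[[[0.15, 0, 0], [0, 0, 0], 0], [[0.25, 0, 0], [0, 0, 0], 0], [[0.35, 0, 0], [0, 0, 0], 0], [[0.35, 0, 0], [0, 0, 0], 0]]'
```

```text
time: 12.18
eef_pos: [0.598, -0.0374, 0.0192]
tcp_rot: [0.91, 0.415, -0.001, 0.001]
contact_force: [-3.9, -3.5, 7.4]
opening: -0.001
finger_force: 3.8
time: 12.68
eef_pos: [0.6026, -0.0319, 0.0192]
tcp_rot: [0.91, 0.414, -0.001, 0.001]
contact_force: [-4.2, -2.4, 7.3]
opening: -0.005
finger_force: 3.8
```

```bash
cat > prof.py <<'E'
from h import *
import sys
c=cap('wrist',sys.argv[1]);s=ctrl.get_state();print(s['eef_pos'].round(4),s['time'])
im=cv2.cvtColor(c['pixels'],cv2.COLOR_RGB2GRAY)
N=np.array([.6206,-.0026]);a=np.radians(float(sys.argv[2]) if len(sys.argv)>2 else 48.9);e=np.array([np.cos(a),np.sin(a)]);n=np.array([-e[1],e[0]])
ys=np.arange(-32,33)
for x in (-10,-4,2,8):
    X=[[*(N+e*x/1000+n*y/1000),.016] for y in ys]
    p=proj(c,X).astype(np.float32);v=cv2.remap(im,p[:,:1],p[:,1:],cv2.INTER_LINEAR)[:,0].astype(int)
    print(x,'L',dict(zip(ys[:24].tolist(),v[:24].tolist())));print('   R',dict(zip(ys[-24:].tolist(),v[-24:].tolist())))
E
python3 inch.py '[[[0, 0, -1], [0, 0, 0], 0], [[-0.8, 0, -3], [0, 0, 0], 0], [[-0.8, 0, -3], [0, 0, 0], 0], [[-0.8, 0, -3], [0, 0, 0], 0]]'; python3 prof.py w8.png
```

```text
time: 13.18
eef_pos: [0.592, -0.0427, 0.0782]
tcp_rot: [0.91, 0.414, 0.0, 0.0]
contact_force: [-0.4, 0.2, -0.7]
opening: 0.007
finger_force: 0.0
[ 0.5915 -0.0425  0.0773] 13.225
-10 L {-32: 143, -31: 152, -30: 161, -29: 160, -28: 156, -27: 159, -26: 160, -25: 160, -24: 159, -23: 157, -22: 153, -21: 157, -20: 158, -19: 160, -18: 148, -17: 94, -16: 97, -15: 105, -14: 92, -13: 92, -12: 145, -11: 163, -10: 140, -9: 143}
   R {9: 123, 10: 141, 11: 140, 12: 122, 13: 107, 14: 156, 15: 164, 16: 144, 17: 113, 18: 98, 19: 78, 20: 73, 21: 146, 22: 165, 23: 163, 24: 165, 25: 162, 26: 161, 27: 163, 28: 163, 29: 161, 30: 159, 31: 159, 32: 159}
-4 L {-32: 165, -31: 144, -30: 152, -29: 159, -28: 159, -27: 159, -26: 162, -25: 165, -24: 163, -23: 159, -22: 159, -21: 158, -20: 158, -19: 164, -18: 157, -17: 101, -16: 103, -15: 157, -14: 148, -13: 150, -12: 165, -11: 131, -10: 122, -9: 130}
   R {9: 93, 10: 78, 11: 106, 12: 134, 13: 117, 14: 106, 15: 161, 16: 162, 17: 150, 18: 137, 19: 85, 20: 77, 21: 137, 22: 171, 23: 165, 24: 165, 25: 164, 26: 165, 27: 164, 28: 165, 29: 164, 30: 161, 31: 160, 32: 160}

[... 224 characters left out ...]
 -10: 163, -9: 127}
   R {9: 116, 10: 98, 11: 86, 12: 104, 13: 162, 14: 169, 15: 152, 16: 156, 17: 135, 18: 102, 19: 88, 20: 67, 21: 131, 22: 167, 23: 167, 24: 167, 25: 167, 26: 166, 27: 165, 28: 165, 29: 164, 30: 163, 31: 161, 32: 159}
8 L {-32: 168, -31: 171, -30: 171, -29: 158, -28: 119, -27: 144, -26: 162, -25: 163, -24: 165, -23: 163, -22: 163, -21: 161, -20: 162, -19: 165, -18: 169, -17: 127, -16: 118, -15: 166, -14: 173, -13: 172, -12: 170, -11: 167, -10: 168, -9: 172}
   R {9: 156, 10: 154, 11: 165, 12: 174, 13: 171, 14: 170, 15: 169, 16: 166, 17: 175, 18: 174, 19: 112, 20: 65, 21: 110, 22: 166, 23: 170, 24: 168, 25: 169, 26: 169, 27: 167, 28: 168, 29: 167, 30: 164, 31: 161, 32: 150}
```

```bash
python3 - <<'E'
from h import *
import pickle
c=pickle.load(open('w7.pkl','rb'))
im=cv2.cvtColor(c['pixels'],cv2.COLOR_RGB2GRAY)
N=np.array([.6206,-.0026]);a=np.radians(48.9);e=np.array([np.cos(a),np.sin(a)]);n=np.array([-e[1],e[0]])
for x in (-10,2,8):
    for ys in (np.arange(-26,-12),np.arange(14,26)):
        X=[[*(N+e*x/1000+n*y/1000),.016] for y in ys]
        p=proj(c,X).astype(np.float32);v=cv2.remap(im,p[:,:1],p[:,1:],cv2.INTER_LINEAR)[:,0].astype(int)
        print(x,dict(zip(ys.tolist(),v.tolist())))
E
```

```text
-10 {-26: 164, -25: 165, -24: 165, -23: 166, -22: 170, -21: 169, -20: 116, -19: 118, -18: 175, -17: 186, -16: 175, -15: 119, -14: 102, -13: 107}
-10 {14: 162, 15: 160, 16: 174, 17: 162, 18: 102, 19: 85, 20: 105, 21: 167, 22: 178, 23: 176, 24: 175, 25: 176}
2 {-26: 171, -25: 169, -24: 169, -23: 170, -22: 178, -21: 164, -20: 107, -19: 134, -18: 184, -17: 163, -16: 111, -15: 146, -14: 148, -13: 168}
2 {14: 172, 15: 169, 16: 139, 17: 116, 18: 104, 19: 78, 20: 121, 21: 178, 22: 183, 23: 183, 24: 182, 25: 181}
8 {-26: 172, -25: 172, -24: 174, -23: 176, -22: 180, -21: 165, -20: 98, -19: 141, -18: 184, -17: 184, -16: 180, -15: 174, -14: 181, -13: 169}
8 {14: 154, 15: 174, 16: 175, 17: 160, 18: 110, 19: 72, 20: 127, 21: 183, 22: 184, 23: 184, 24: 184, 25: 184}
```

In the tool's units: 0.06 m is 3, 0.0603 m is 3.015.

```bash
python3 inch.py '[[[-0.05, 0, 2], [0, 0, 0], 0], [[-0.05, 0, 2.85], [0, 0, 0], 0], [[-0.05, 0, 3], [0, 0, 0], 0], [[-0.05, 0, 3.015], [0, 0, 0], 0], [[0.1, 0, 3.015], [0, 0, 0], 0], [[0.25, 0, 3.015], [0, 0, 0], 0], [[0.4, 0, 3.015], [0, 0, 0], 0]]'; python3 inch.py '[[[0.15, 0, 0], [0, 0, 0], 0], [[0.3, 0, 0], [0, 0, 0], 0], [[0.45, 0, 0], [0, 0, 0], 0], [[0.45, 0, 0], [0, 0, 0], 0]]';python3 inch.py '[[[0, 0, -1], [0, 0, 0], 0], [[-0.85, 0, -3.015], [0, 0, 0], 0], [[-0.85, 0, -3.015], [0, 0, 0], 0], [[-0.85, 0, -3.015], [0, 0, 0], 0]]'; python3 prof.py w9.png
```

```text
time: 14.1
eef_pos: [0.5949, -0.038, 0.0191]
tcp_rot: [0.91, 0.415, -0.005, -0.001]
contact_force: [-9.9, -0.8, 14.3]
opening: 0.0
finger_force: 6.9
time: 14.6
eef_pos: [0.603, -0.0308, 0.0192]
tcp_rot: [0.91, 0.415, -0.002, 0.0]
contact_force: [-6.0, -3.0, 9.8]
opening: -0.0
finger_force: 4.7
time: 15.1
eef_pos: [0.5921, -0.0426, 0.0783]
tcp_rot: [0.91, 0.414, 0.0, 0.0]
contact_force: [-0.9, 0.5, 0.1]
opening: 0.003
finger_force: 0.0
[ 0.5915 -0.0424  0.0773] 15.15
-10 L {-32: 160, -31: 137, -30: 148, -29: 161, -28: 160, -27: 156, -26: 158, -25: 160, -24: 161, -23: 159, -22: 158, -21: 157, -20: 156, -19: 157, -18: 162, -17: 153, -16: 83, -15: 90, -14: 91, -13: 91, -12: 144, -11: 163, -10: 137, -9: 145}
   R {9: 125, 10: 140, 11: 139, 12: 123, 13: 106, 14: 154, 15: 165, 16: 125, 17: 98, 18: 156, 19: 164, 20: 164, 21: 164, 22: 162, 23: 165, 24: 163, 25: 165, 26: 160, 27: 158, 28: 158, 29: 160, 30: 163, 31: 160, 32: 158}
-4 L {-32: 166, -31: 163, -30: 135, -29: 152, -28: 161, -27: 157, -26: 160, -25: 163, -24: 161, -23: 159, -22: 159, -21: 156, -20: 158, -19: 159, -18: 163, -17: 155, -
[... 524 characters left out ...]
0: 160, -9: 125}
   R {9: 116, 10: 102, 11: 89, 12: 106, 13: 162, 14: 169, 15: 154, 16: 142, 17: 103, 18: 157, 19: 169, 20: 167, 21: 168, 22: 166, 23: 165, 24: 167, 25: 166, 26: 164, 27: 162, 28: 161, 29: 160, 30: 164, 31: 148, 32: 125}
8 L {-32: 169, -31: 169, -30: 171, -29: 173, -28: 165, -27: 124, -26: 142, -25: 159, -24: 164, -23: 164, -22: 162, -21: 161, -20: 161, -19: 162, -18: 166, -17: 161, -16: 133, -15: 167, -14: 173, -13: 170, -12: 169, -11: 168, -10: 171, -9: 172}
   R {9: 158, 10: 155, 11: 165, 12: 173, 13: 172, 14: 168, 15: 172, 16: 150, 17: 77, 18: 152, 19: 170, 20: 168, 21: 168, 22: 168, 23: 167, 24: 167, 25: 168, 26: 164, 27: 161, 28: 159, 29: 137, 30: 134, 31: 167, 32: 174}
```

```bash
python3 inch.py '[[[0, 0, 2], [0, 0, 0], 0], [[0, 0, 2.85], [0, 0, 0], 0], [[0, 0, 3], [0, 0, 0], 0], [[0, 0, 3.01], [0, 0, 0], 0], [[0.1, 0, 3.01], [0, 0, 0], 0], [[0.2, 0, 3.01], [0, 0, 0], 0], [[0.3, 0, 3.01], [0, 0, 0], 0]]'; python3 inch.py '[[[0.1, 0, 0], [0, 0, 0], 0], [[0.2, 0, 0], [0, 0, 0], 0]]';python3 inch.py '[[[0.1, 0, 0], [0, 0, 0], 0], [[0.15, 0, 0], [0, 0, 0], 0], [[0.15, 0, 0], [0, 0, 0], 0]]'; python3 inch.py '[[[0, 0, -1], [0, 0, 0], 0], [[-0.65, 0, -3.01], [0, 0, 0], 0], [[-0.65, 0, -3.01], [0, 0, 0], 0], [[-0.65, 0, -3.01], [0, 0, 0], 0]]'; python3 prof.py w10.png
```

```text
time: 16.02
eef_pos: [0.5929, -0.0399, 0.0184]
tcp_rot: [0.91, 0.415, -0.006, -0.001]
contact_force: [-13.1, -5.8, 15.4]
opening: -0.001
finger_force: 8.9
time: 16.27
eef_pos: [0.5975, -0.0365, 0.0191]
tcp_rot: [0.91, 0.415, -0.003, -0.0]
contact_force: [-6.1, -2.6, 10.4]
opening: -0.0
finger_force: 5.3
time: 16.65
eef_pos: [0.6003, -0.0344, 0.0192]
tcp_rot: [0.91, 0.415, -0.002, 0.001]
contact_force: [-5.2, -4.5, 9.3]
opening: -0.002
finger_force: 5.0
time: 17.15
eef_pos: [0.592, -0.0426, 0.0781]
tcp_rot: [0.91, 0.414, 0.0, -0.0]
contact_force: [0.0, 0.4, -0.3]
opening: 0.001
finger_force: 0.0
[ 0.5915 -0.0424  0.0772] 17.2
-10 L {-32: 163, -31: 139, -30: 141, -29: 162, -28: 161, -27: 159, -26: 158, -25: 160, -24: 161, -23: 161, -22: 156, -21: 156, -20: 156, -19: 154, -18: 161, -17: 161, -16: 106, -15: 89, -14: 94, -13: 97, -12: 145, -11: 167, -10: 140, -9: 142}
   R {9: 125, 10: 142, 11: 140, 12: 122, 13: 103, 14: 157, 15: 164, 16: 123, 17: 138, 18: 165, 19: 163, 20: 165, 21: 163, 22: 162, 23: 162, 24: 163, 25: 161, 26: 159, 27: 157, 28: 159, 29: 162, 30: 161, 31: 156, 32: 159}
-4 
[... 688 characters left out ...]
0: 160, -9: 127}
   R {9: 110, 10: 95, 11: 88, 12: 106, 13: 164, 14: 166, 15: 155, 16: 146, 17: 144, 18: 166, 19: 166, 20: 168, 21: 167, 22: 166, 23: 166, 24: 166, 25: 166, 26: 162, 27: 160, 28: 159, 29: 161, 30: 157, 31: 120, 32: 153}
8 L {-32: 168, -31: 170, -30: 170, -29: 170, -28: 168, -27: 127, -26: 137, -25: 158, -24: 164, -23: 164, -22: 163, -21: 161, -20: 161, -19: 162, -18: 166, -17: 167, -16: 143, -15: 160, -14: 174, -13: 171, -12: 170, -11: 170, -10: 169, -9: 172}
   R {9: 156, 10: 157, 11: 171, 12: 173, 13: 171, 14: 169, 15: 171, 16: 150, 17: 141, 18: 172, 19: 168, 20: 169, 21: 169, 22: 169, 23: 168, 24: 167, 25: 167, 26: 162, 27: 160, 28: 148, 29: 131, 30: 158, 31: 174, 32: 172}
```

In the tool's units: 0.0602 m is 3.01, 0.06 m is 3.

```bash
python3 inch.py '[[[0, 0, 2], [0, 0, 0], 0], [[0, 0, 2.85], [0, 0, 0], 0], [[0, 0, 3], [0, 0, 0], 0], [[0, 0, 3.01], [0, 0, 0], 0], [[0.1, 0, 3.01], [0, 0, 0], 0], [[0.2, 0, 3.01], [0, 0, 0], 0], [[0.3, 0, 3.01], [0, 0, 0], 0]]'; python3 inch.py '[[[0.1, 0, 0], [0, 0, 0], 0], [[0.2, 0, 0], [0, 0, 0], 0]]';python3 inch.py '[[[0.1, 0, 0], [0, 0, 0], 0], [[0.2, 0, 0], [0, 0, 0], 0]]'; python3 inch.py '[[[0, 0, -1], [0, 0, 0], 0], [[-0.7, 0, -3.01], [0, 0, 0], 0], [[-0.7, 0, -3.01], [0, 0, 0], 0], [[-0.7, 0, -3.01], [0, 0, 0], 0]]'; python3 prof.py w11.png | grep -A1 -E '^(2|8|-10) '
```

```text
time: 18.08
eef_pos: [0.5912, -0.0406, 0.0177]
tcp_rot: [0.909, 0.416, -0.008, -0.001]
contact_force: [-15.1, -9.4, 15.5]
opening: 0.002
finger_force: 10.1
time: 18.32
eef_pos: [0.5931, -0.0389, 0.0186]
tcp_rot: [0.909, 0.416, -0.01, -0.001]
contact_force: [-20.7, -13.2, 20.6]
opening: -0.001
finger_force: 11.2
time: 18.58
eef_pos: [0.6009, -0.0339, 0.0192]
tcp_rot: [0.91, 0.415, -0.002, 0.001]
contact_force: [-4.3, -4.1, 9.6]
opening: 0.001
finger_force: 4.5
time: 19.08
eef_pos: [0.592, -0.0426, 0.0781]
tcp_rot: [0.91, 0.414, 0.0, -0.0]
contact_force: [-0.8, 0.1, -0.1]
opening: -0.002
finger_force: 0.0
-10 L {-32: 164, -31: 139, -30: 136, -29: 163, -28: 161, -27: 159, -26: 156, -25: 159, -24: 160, -23: 159, -22: 159, -21: 156, -20: 155, -19: 156, -18: 160, -17: 159, -16: 110, -15: 90, -14: 95, -13: 99, -12: 147, -11: 167, -10: 141, -9: 144}
   R {9: 122, 10: 141, 11: 140, 12: 121, 13: 104, 14: 158, 15: 162, 16: 126, 17: 141, 18: 165, 19: 163, 20: 163, 21: 164, 22: 163, 23: 163, 24: 162, 25: 160, 26: 159, 27: 156, 28: 158, 29: 161, 30: 160, 31: 160, 32: 159}
--
2 L {-32: 171, -31: 16
[... 205 characters left out ...]
0: 159, -9: 126}
   R {9: 108, 10: 97, 11: 87, 12: 105, 13: 163, 14: 167, 15: 153, 16: 148, 17: 146, 18: 168, 19: 167, 20: 167, 21: 167, 22: 166, 23: 166, 24: 165, 25: 164, 26: 163, 27: 161, 28: 158, 29: 163, 30: 156, 31: 122, 32: 157}
8 L {-32: 168, -31: 169, -30: 172, -29: 172, -28: 166, -27: 127, -26: 137, -25: 159, -24: 163, -23: 165, -22: 163, -21: 161, -20: 161, -19: 162, -18: 166, -17: 167, -16: 143, -15: 160, -14: 172, -13: 171, -12: 169, -11: 166, -10: 169, -9: 171}
   R {9: 158, 10: 159, 11: 171, 12: 174, 13: 172, 14: 168, 15: 172, 16: 152, 17: 146, 18: 171, 19: 168, 20: 170, 21: 168, 22: 168, 23: 167, 24: 169, 25: 167, 26: 163, 27: 158, 28: 150, 29: 131, 30: 158, 31: 173, 32: 173}
```

The last stroke stalled and the gap didn't change, so the jaws fit. Next I take the handle end.

In the tool's units: -0.0438 m is -2.19, -0.0961 m is -4.805, 0.262 rad is 1.048.

```bash
python3 inch.py '[[[-2.4, -1.1, 0], [0, 0, 0.52], 0.6], [[-4.805, -2.19, 0], [0, 0, 1.048], 0.6], [[-4.805, -2.19, 0], [0, 0, 1.048], 0.6], [[-4.805, -2.19, 1.5], [0, 0, 1.048], 0.6], [[-4.805, -2.19, 2.75], [0, 0, 1.048], 0.6], [[-4.805, -2.19, 3.45], [0, 0, 1.048], 0.6], [[-4.805, -2.19, 3.65], [0, 0, 1.048], 0.6], [[-4.805, -2.19, 3.675], [0, 0, 1.048], 0.6]]' 40; python3 -c "
from h import *
s=ctrl.get_state();print(s['eef_pos'],s['qpos'],np.degrees(np.arctan2(*R.from_quat(s['tcp_rot']).as_matrix()[[1,0],0])));cap('wrist','w12.png')"; python3 inch.py '[[[0, 0, 0], [0, 0, 0], 0.4], [[0, 0, 0], [0, 0, 0], 0.2], [[0, 0, 0], [0, 0, 0], 0.0], [[0, 0, 0], [0, 0, 0], 0.0], [[0, 0, 0], [0, 0, 0], 0.0]]' 40
```

```text
time: 20.12
eef_pos: [0.4965, -0.0865, 0.0047]
tcp_rot: [0.956, 0.292, 0.0, 0.0]
contact_force: [-0.9, 0.1, 0.4]
opening: 0.601
finger_force: 0.0
[ 0.4964708  -0.08654297  0.004735  ] [-3.74190624e-01  2.30875539e-01  2.12052828e+00  8.54653277e-05
  7.89701533e-01  6.04321816e-01] 33.9319236608013
time: 20.8
eef_pos: [0.4975, -0.0879, 0.0061]
tcp_rot: [0.957, 0.291, 0.001, 0.002]
contact_force: [-1.0, -3.5, 5.4]
opening: 0.237
finger_force: 39.4
```

In the tool's units: -0.0298 m is -1.49, -0.015 m is -0.75, 0.2 rad is 0.8.

```bash
python3 inch.py '[[[0.04, -0.75, 0], [0, 0, 0.4], 0], [[0.15, -1.49, 0], [0, 0, 0.8], 0], [[0.15, -1.49, 0], [0, 0, 0.8], 0]]'; python3 -c "
from h import *
s=ctrl.get_state();print(s['contact_force'],s['wrist_torque'],s['eef_pos'],np.degrees(np.arctan2(*R.from_quat(s['tcp_rot']).as_matrix()[[1,0],0])))"
```

```text
time: 21.18
eef_pos: [0.4826, -0.0611, 0.0061]
tcp_rot: [0.981, 0.194, 0.001, 0.001]
contact_force: [-3.1, -4.8, 8.9]
opening: 0.236
finger_force: 41.5
[-3.05124502 -4.76600867  8.86033924] [-0.94903262  0.36888805 -0.5053929 ] [ 0.4826037  -0.06109468  0.00611255] 22.380968893572135
```

In the tool's units: -0.0652 m is -3.26, -0.0584 m is -2.92, 0.1 rad is 0.4.

```bash
python3 inch.py '[[[0.04, -0.75, 0], [0, 0, 0.4], 0], [[0.15, -1.49, 0], [0, 0, 0.8], 0], [[0.335, -2.215, 0], [0, 0, 1.2], 0], [[0.59, -2.92, 0], [0, 0, 1.6], 0], [[0.755, -3.26, 0], [0, 0, 1.8], 0], [[0.755, -3.26, 0], [0, 0, 1.8], 0]]'; python3 -c "
from h import *
s=ctrl.get_state();print(s['contact_force'],s['wrist_torque'],s['eef_pos'],np.degrees(np.arctan2(*R.from_quat(s['tcp_rot']).as_matrix()[[1,0],0])))"
```

```text
time: 21.92
eef_pos: [0.4705, 0.0045, 0.0061]
tcp_rot: [1.0, -0.029, -0.001, 0.002]
contact_force: [-6.9, -8.4, 13.1]
opening: 0.246
finger_force: 42.1
[-6.92652946 -8.44230381 13.09591192] [-1.54936564  1.06482594 -0.6036339 ] [0.47053969 0.00447063 0.00605966] -3.322950036584142
```

```bash
for i in 1 2; do python3 inch.py '[[[0.01, -0.375, 0], [0, 0, 0.2], 0], [[0.01, -0.375, 0], [0, 0, 0.2], 0]]' | grep -E 'eef|tcp|force'; done; python3 -c "
from h import *
s=ctrl.get_state();print(s['contact_force'],s['wrist_torque'],s['eef_pos'],np.degrees(np.arctan2(*R.from_quat(s['tcp_rot']).as_matrix()[[1,0],0])))"
```

```text
eef_pos: [0.471, 0.0116, 0.006]
tcp_rot: [0.999, -0.054, -0.002, 0.002]
contact_force: [-7.3, -10.4, 13.4]
finger_force: 41.9
eef_pos: [0.4718, 0.019, 0.006]
tcp_rot: [0.997, -0.079, -0.002, 0.002]
contact_force: [-7.0, -10.8, 14.5]
finger_force: 42.0
[ -7.02658486 -10.840918    14.54278396] [-1.89309759  1.22279347 -0.48324784] [0.47183867 0.01895163 0.00604158] -9.02412309127869
```

```bash
for i in 1 2; do python3 inch.py '[[[0.01, -0.375, 0], [0, 0, 0.2], 0], [[0.01, -0.375, 0], [0, 0, 0.2], 0]]' | grep -E 'eef|tcp|force'; done; python3 -c "
from h import *
s=ctrl.get_state();print(s['contact_force'],s['wrist_torque'],s['eef_pos'],np.degrees(np.arctan2(*R.from_quat(s['tcp_rot']).as_matrix()[[1,0],0])))"
```

```text
eef_pos: [0.4731, 0.0263, 0.006]
tcp_rot: [0.995, -0.104, -0.002, 0.002]
contact_force: [-8.5, -10.2, 14.5]
finger_force: 42.1
eef_pos: [0.4746, 0.0336, 0.006]
tcp_rot: [0.992, -0.128, -0.002, 0.002]
contact_force: [-8.0, -10.0, 15.0]
finger_force: 42.1
[-8.02907126 -9.9700548  15.00907829] [-1.8340155   1.39801398 -0.50355069] [0.47464907 0.03364514 0.00604437] -14.749558252034552
```

```bash
for i in 1 2 ; do python3 inch.py '[[[0.01, -0.375, 0], [0, 0, 0.2], 0], [[0.01, -0.375, 0], [0, 0, 0.2], 0]]' | grep -E 'eef|tcp|force'; done; python3 -c "
from h import *
s=ctrl.get_state();print(s['contact_force'],s['wrist_torque'],s['eef_pos'],np.degrees(np.arctan2(*R.from_quat(s['tcp_rot']).as_matrix()[[1,0],0])))"
```

```text
eef_pos: [0.4766, 0.0407, 0.006]
tcp_rot: [0.988, -0.153, -0.002, 0.002]
contact_force: [-8.2, -10.6, 16.0]
finger_force: 42.0
eef_pos: [0.4789, 0.0478, 0.006]
tcp_rot: [0.984, -0.177, -0.003, 0.003]
contact_force: [-9.4, -11.4, 16.2]
finger_force: 41.9
[ -9.44221422 -11.35211104  16.18973535] [-1.9629885   1.50065564 -0.3914252 ] [0.47891202 0.04776855 0.00604519] -20.44077467810613
```

```bash
for i in 1 2 ; do python3 inch.py '[[[0.005, -0.225, 0], [0, 0, 0.12], 0], [[0.005, -0.225, 0], [0, 0, 0.12], 0]]' | grep -E 'eef|tcp|force'; done; python3 -c "
from h import *
s=ctrl.get_state();print(s['contact_force'],s['wrist_torque'],s['eef_pos'],np.degrees(np.arctan2(*R.from_quat(s['tcp_rot']).as_matrix()[[1,0],0])))"
```

```text
eef_pos: [0.4803, 0.0517, 0.006]
tcp_rot: [0.981, -0.192, -0.003, 0.003]
contact_force: [-9.5, -11.3, 17.2]
finger_force: 41.7
eef_pos: [0.482, 0.0558, 0.006]
tcp_rot: [0.978, -0.207, -0.003, 0.003]
contact_force: [-9.7, -11.4, 17.8]
finger_force: 41.6
[ -9.74294923 -11.43182968  17.76615834] [-2.13636274  1.64448191 -0.21784798] [0.48199462 0.05584044 0.00602423] -23.836143785394903
```

```bash
python3 - <<'E'
from h import *
import pickle
c=cap('wrist','w13.png');pickle.dump(c,open('w13.pkl','wb'))
im=c['pixels'][:,:,::-1]
u,v=proj(c,[.6206,-.0026,.017])[0].astype(int);x0=u-55;y0=max(0,v-40);print(u,v,x0,y0)
cv2.imwrite('pics/w13b.png',cv2.resize(im[y0:y0+100,x0:x0+110],(660,600),interpolation=cv2.INTER_CUBIC))
E
```

```text
249 -79 194 0
```

View pics/w13b.png

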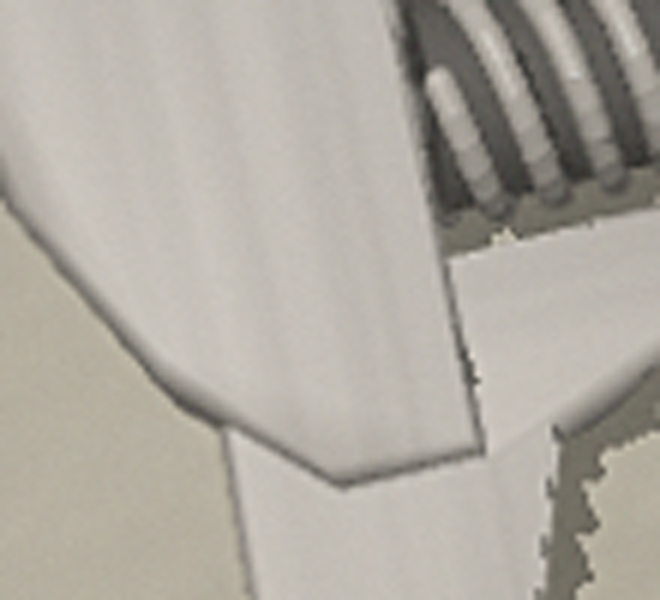

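The last view shows only the wrench head's rear (worm at the top right) and not the nut. I'll keep turning and feel for the stop.

In the tool's units: -0.0012 m is -0.06.

```bash
python3 inch.py '[[[0, 0, -0.06], [0, 0, 0], 0], [[0, 0, -0.06], [0, 0, 0], 0]]'| grep -E 'eef|tcp|force';for i in 1 2 ; do python3 inch.py '[[[0.005, -0.225, 0], [0, 0, 0.12], 0], [[0.005, -0.225, 0], [0, 0, 0.12], 0]]' | grep -E 'eef|tcp|force'; done; python3 -c "
from h import *
s=ctrl.get_state();print(s['contact_force'],s['wrist_torque'],s['eef_pos'],np.degrees(np.arctan2(*R.from_quat(s['tcp_rot']).as_matrix()[[1,0],0])))"
```

```text
eef_pos: [0.4822, 0.0567, 0.0061]
tcp_rot: [0.978, -0.208, -0.002, 0.002]
contact_force: [-5.1, -7.9, 8.4]
finger_force: 40.9
eef_pos: [0.4841, 0.0609, 0.0061]
tcp_rot: [0.975, -0.222, -0.002, 0.002]
contact_force: [-5.4, -8.5, 8.7]
finger_force: 40.9
eef_pos: [0.4862, 0.065, 0.0061]
tcp_rot: [0.972, -0.237, -0.002, 0.002]
contact_force: [-4.5, -6.9, 8.9]
finger_force: 40.9
[-4.47187021 -6.86306377  8.87318679] [-1.33254053  0.8892085  -0.35336538] [0.48616498 0.06497127 0.00612357] -27.385844079510562
```

```bash
for i in 1 2 ; do python3 inch.py '[[[0.005, -0.225, 0], [0, 0, 0.12], 0], [[0.005, -0.225, 0], [0, 0, 0.12], 0]]' | grep -E 'time|eef|tcp|force'; done; python3 -c "
from h import *
s=ctrl.get_state();print(s['contact_force'],s['wrist_torque'],s['eef_pos'],np.degrees(np.arctan2(*R.from_quat(s['tcp_rot']).as_matrix()[[1,0],0])))"
```

```text
time: 24.98
eef_pos: [0.4883, 0.069, 0.0061]
tcp_rot: [0.968, -0.251, -0.002, 0.002]
contact_force: [-4.3, -7.6, 8.4]
finger_force: 40.8
time: 25.22
eef_pos: [0.4906, 0.0729, 0.0061]
tcp_rot: [0.964, -0.266, -0.002, 0.002]
contact_force: [-5.5, -6.3, 8.2]
finger_force: 40.8
[-5.514397   -6.28445386  8.2385582 ] [-1.240076    0.84446934 -0.36516407] [0.49056899 0.072904   0.00610963] -30.825163352634316
```

```bash
python3 - <<'E'
from h import *
import pickle
N=np.array([.6206,-.0026])
def loc(c,p,ang,off=(0,0),z=.016):
    a=np.radians(ang);e=np.array([np.cos(a),np.sin(a)]);n=np.array([-e[1],e[0]])
    q=atz(c,p,z)[:2]-N;return np.round([q@e*1000-off[0],q@n*1000-off[1]],1)
c7=pickle.load(open('w7.pkl','rb'));g=lambda x,y:(146+x/3-.33,40+y/3-.33)
for k,p in dict(pk=(308,428),step=(342,418),win=(334,362),neckL=(275,415)).items(): print(k,loc(c7,g(*p),48.9,(-.4,3.7)))
c=pickle.load(open('w13.pkl','rb'));g=lambda x,y:(194+x/6-.4,y/6-.4)
for ang in (-6,-9,-12):
  print(ang)
  for k,p in dict(pk=(343,486),step=(484,455),win=(447,262),neckL=(225,425)).items(): print(k,loc(c,g(*p),ang))
a=atz(c,g(343,486),.016)-atz(c,g(484,455),.016)
b=atz(c7,(146+308/3,40+428/3),.016)-atz(c7,(146+342/3,40+418/3),.016)
print(np.degrees(np.arctan2(a[1],a[0])-np.arctan2(b[1],b[0])),np.linalg.norm(a),np.linalg.norm(b))
E
```

```text
pk [-66.3  13.8]
step [-65.7   3.4]
win [-49.    1.7]
neckL [-60.2  22.2]
-6
pk [-61.6  19.5]
step [-62.8   8.3]
win [-48.6   6.9]
neckL [-54.5  26.8]
-9
pk [-62.5  16.2]
step [-63.1   5. ]
win [-48.9   4.3]
neckL [-55.8  23.9]
-12
pk [-63.3  12.9]
step [-63.3   1.6]
win [-49.    1.8]
neckL [-57.  21.]
-63.96749667417706 0.011281599752118102 0.010429594202463316
```

In the tool's units: -0.09 m is -4.5, 0.07 m is 3.5.

```bash
python3 inch.py '[[[0, 0, 0], [0, 0, 0], 0.4], [[0, 0, 0], [0, 0, 0], 0.5], [[0, 0, -1.5], [0, 0, 0], 0.5], [[1, 0, -4.5], [0, 0, 0], 0.5], [[3.5, 0, -4.5], [0, 0, 0], 0.5], [[3.5, 0, -4.5], [0, 0, 0], 0.5], [[3.5, 0, -4.5], [0, 0, 0], 0.5]]'
cat > look.py <<'E'
from h import *
import pickle,sys
c=cap('wrist',sys.argv[1]+'.png');pickle.dump(c,open(sys.argv[1]+'.pkl','wb'));s=ctrl.get_state();print(s['eef_pos'].round(4),s['time'])
im=cv2.cvtColor(c['pixels'],cv2.COLOR_RGB2GRAY);N=np.array([.6206,-.0026])
# rectified top view at z=.016, 0.5mm/px, 100x100 mm around nut in frame turned by ang; ascii
ang=float(sys.argv[2]);a=np.radians(ang);e=np.array([np.cos(a),np.sin(a)]);n=np.array([-e[1],e[0]])
xs=np.arange(26,-60,-2.);ys=np.arange(40,-41,-1.)
G=np.array([[[*(N+e*x/1000+n*y/1000),.016] for y in ys] for x in xs]).reshape(-1,3)
p=proj(c,G).astype(np.float32).reshape(len(xs),len(ys),2)
v=cv2.remap(im,p[...,0],p[...,1],cv2.INTER_LINEAR)
ch=" .:-=+*#%@"[::-1]
lo,hi=60,190
for x,r in zip(xs,v): print('%4d '%x+''.join(ch[int(np.clip((q-lo)/(hi-lo)*9.99,0,9))] for q in r.astype(float)))
E
python3 look.py l1 -15
```

```text
time: 26.1
eef_pos: [0.5508, 0.0386, 0.0944]
tcp_rot: [0.964, -0.266, -0.002, 0.0]
contact_force: [-0.0, 0.7, 0.2]
opening: 0.507
finger_force: 0.0
[0.5503 0.0388 0.0942] 26.15
  26 ..............      ..                                            ...............
  24 ............         ..                                             .............
  22 ..........          ...                                         ...   ...........
  20 .........           ....                                          .:   ..........
  18 .......         .:.    +=  .:                                    ...     ........
  16 ......       .-:       +#+++*-     ...:::::...           -+--==-          .......
  14 ......      .-         +#+++++  ...   ::::.   .::.       =+    .:*:       .......
  12 .....      -:          *#+++=..  :+*#*++====*#=. :==..-  +=   ....-*=       .....
  10 ....      ::           %*++=:. :*#####*##**+=---=-  -**++%=   .....-*-+:    .....
   8 ....     =.           .#*:.  .+#*+##+=-=****%%+-::-  =#++%*+:  ....:=*++     ....
   6 ...     ::            .-  :  *#*%*..*++*:     :*
[... 2117 characters left out ...]
....
 -44 .......::                  ...    -*+=##=-+%#==*%+-=#%+-*+...:+*-:...............
 -46 ........-:                 . .    =######**+=-=*+:-=+::-=.....+#-................
 -48 .........-:               ....   .-.  ...::::---==+++**##:...:**+:...............
 -50 ..........--.             ....   .-.     ................   .:+*#=............:-=
 -52 ...........:-:.     .     ....   :=.         ............   .-**:..........:+****
 -54 .............:-:    . ..:-==..   ::          ............ .:--::........:+*******
 -56 ..............-::.=*********:  ..:-                   .::::..........:=+*********
 -58 ..............: .=*#**************==.           ..-=+****#*+-=+=::.:=************
```

In the tool's units: 0.06 m is 3, -0.01 m is -0.5.

```bash
python3 inch.py '[[[3, 0, -0.5], [0, 0, 0], 0.5], [[4.25, 0, -1], [0, 0, 0], 0.5], [[4.25, 0, -1], [0, 0, 0], 0.5], [[4.25, 0, -1], [0, 0, 0], 0.5]]'
cat > nut.py <<'E'
from h import *
import pickle,sys
c=cap('wrist',sys.argv[1]+'.png');pickle.dump(c,open(sys.argv[1]+'.pkl','wb'))
im=cv2.cvtColor(c['pixels'],cv2.COLOR_RGB2GRAY);N=np.array([.6206,-.0026])
a=np.radians(float(sys.argv[2]));e=np.array([np.cos(a),np.sin(a)]);n=np.array([-e[1],e[0]])
print('camera in wrench frame',(np.array(c['xyz'])[:2]-N)@e,(np.array(c['xyz'])[:2]-N)@n)
xs=np.arange(28,-28,-1.);ys=np.arange(26,-27,-.5)
G=np.array([[[*(N+e*x/1000+n*y/1000),.017] for y in ys] for x in xs]).reshape(-1,3)
p=proj(c,G).astype(np.float32).reshape(len(xs),len(ys),2)
v=cv2.remap(im,p[...,0],p[...,1],cv2.INTER_CUBIC)
ch="@%#*+=-:. "
lo,hi=70,180
for x,r in zip(xs,v): print('%4d '%x+''.join(ch[int(np.clip((q-lo)/(hi-lo)*9.99,0,9))] for q in r.astype(float)))
E
python3 nut.py n1 -12
```

```text
time: 26.65
eef_pos: [0.6232, -0.0044, 0.1142]
tcp_rot: [0.964, -0.266, -0.002, 0.0]
contact_force: [-0.4, -0.3, -0.4]
opening: 0.497
finger_force: 0.0
camera in wrench frame 0.07243260408437723 -0.02496871170216801
  28                    ..                                                                 .:.                 
  27                                                                                      :*%+:   .  .:=+-.    
  26                                                                                    .:=*#*+==+**++*##*- .. 
  25                                                                                  .-+*****************+++: 
  24                     ....                                                         :=*#*******+++++++***#*-:
  23               .-+*######=.  .-+++=:                                            :=+****+++++***************
  22           :-=*#%%%@@@@@@%*++****##*:                                           .=****+++**++******++******
  21       .-=*#######%%%%%@@%#*******##=                                            -*#********++++
[... 4687 characters left out ...]
-::.. .:-++=:          .....
 -22                    ..    .-+#%@@@%%%%*=--:::::::::.::=*###*=:   :-:.        .::.     :=**+-:             .
 -23                            .-+*#%%@@@%*****+++++***#%#*+:.    .:--:          :-:      .---::...         .:
 -24                               ..:-=*%@@@@%%@@@@#%@%#=:     .:::...           -=-.   ......          ..  .:
 -25                         .....        .-====--=-::..     .::::.              .-==:  .::..               ..:
 -26                            ....                     ..:::..                 .-++-..     ...       .... ..:
 -27                                         .::.   ::...::..                    .-+++=-:    ...      ..... .:-
```

```bash
cat > ang.py <<'E'
from h import *
import pickle
N=np.array([.6206,-.0026])
def rect(c,ang,z,xs,ys):
    im=cv2.cvtColor(c['pixels'],cv2.COLOR_RGB2GRAY)
    a=np.radians(ang);e=np.array([np.cos(a),np.sin(a)]);n=np.array([-e[1],e[0]])
    G=np.array([[[*(N+e*x/1000+n*y/1000),z] for y in ys] for x in xs]).reshape(-1,3)
    p=proj(c,G).astype(np.float32).reshape(len(xs),len(ys),2)
    return cv2.GaussianBlur(cv2.remap(im,p[...,0],p[...,1],cv2.INTER_LINEAR).astype(float),(1,5),0)
def edge(prof,t,sign):  # strongest gradient of given sign, subsample
    g=np.gradient(cv2.GaussianBlur(prof.reshape(1,-1),(7,1),1.5)[0])*sign;i=g.argmax();return t[i],g[i]
def face(c,ang,lo,hi,sign):
    xs=np.arange(-12,9,1.);ys=np.arange(lo,hi,.25);v=rect(c,ang,.016,xs,ys)
    E=[edge(r,ys,sign)[0] for r in v];m=np.median(E);k=[abs(q-m)<2 for q in E]
    s,b=np.polyfit(xs[k],np.array(E)[k],1);return round(ang+np.degrees(np.arctan(s)),1),round(b,2),sum(k)
if __name__=='__main__':
    for f,ang in [('w7',48.9),('l1',-13),('n1',-13)]:
        c=pickle.load(open(f+'.pkl','rb'))
        print(f,'fixed',face(c,ang,13,25,1),'moving',face(c,ang,-26,-13,-1))
    for f,ang in [('n1',-12)]:
        c=pickle.load(open(f+'.pkl','rb'))
        ys=np.r_[np.arange(3,14,1.)];xs=np.arange(2,26,.25)
        for sg in (1,-1):
          v=rect(c,ang,.017,xs,ys*1.);E=np.array([edge(v[:,j],xs,sg)[0] for j in range(len(ys))]);print('L',sg,E)
          v=rect(c,ang,.017,xs,-ys);E=np.array([edge(v[:,j],xs,sg)[0] for j in range(len(ys))]);print('R',sg,E)
E
python3 ang.py
```

```text
w7 fixed (np.float64(47.9), np.float64(20.07), np.int64(21)) moving (np.float64(48.3), np.float64(-20.47), np.int64(21))
l1 fixed (np.float64(-16.0), np.float64(18.06), np.int64(21)) moving (np.float64(-13.3), np.float64(-23.7), np.int64(19))
n1 fixed (np.float64(-11.1), np.float64(18.1), np.int64(19)) moving (np.float64(-4.9), np.float64(-17.5), np.int64(14))
L 1 [19.75  6.25  6.    5.75  5.25 16.    3.5  23.25 23.25 22.75 22.75]
R 1 [19.5  19.75 20.   18.75 18.25 18.   17.   17.25 17.25 19.5  19.25]
L -1 [17.75 17.   16.25 15.5  14.75 13.75 18.25 12.75 11.75 10.75 10.25]
R -1 [16.5  16.   15.25 15.   14.5  14.   13.75 13.25 12.75 12.25 12.  ]
```

The nut corners now measure about -6°, against 48.9° at the start, so the nut has turned about 55° and reached its stop. The wrench was turned about 8° past that and spread its jaw. I'll turn the wrench back by the slack, refit the jaw with the worm and recheck that the nut is tight.

In the tool's units: -0.155 m is -7.75, -0.12 m is -6.

```bash
python3 inch.py '[[[-3, 0, 0], [0, 0, 0], 0.5], [[-6, 0, 0], [0, 0, 0], 0.5], [[-7.75, 0, 1.5], [0, 0, 0], 0.5], [[-7.75, 0, 4], [0, 0, 0], 0.5], [[-7.75, 0, 5.25], [0, 0, 0], 0.5], [[-7.75, 0, 5.475], [0, 0, 0], 0.5], [[-7.75, 0, 5.475], [0, 0, 0], 0.2], [[-7.75, 0, 5.475], [0, 0, 0], 0], [[-7.75, 0, 5.475], [0, 0, 0], 0], [[-7.75, 0, 5.475], [0, 0, 0], 0]]' 40; python3 inch.py '[[[0.025, 0.595, 0], [0, 0, -0.32], 0], [[0.085, 1.12, 0], [0, 0, -0.6], 0], [[0.085, 1.12, 0], [0, 0, -0.6], 0]]'
```

```text
time: 27.95
eef_pos: [0.4916, 0.074, 0.0068]
tcp_rot: [0.964, -0.266, -0.001, 0.0]
contact_force: [-5.8, -1.0, 6.1]
opening: 0.236
finger_force: 39.8
time: 28.32
eef_pos: [0.4812, 0.0539, 0.0068]
tcp_rot: [0.981, -0.193, -0.001, -0.0]
contact_force: [-6.4, 1.3, 5.4]
opening: 0.237
finger_force: 39.5
```

The manual's scale: shifts go in units of 20 mm and turns go in units of 0.25 rad. Converting my numbers, 0.1049 m is 5.245, 0.08 m is 4, -0.262 rad is -1.048.

```bash
python3 inch.py '[[[0, 0, 0], [0, 0, 0], 0.4], [[0, 0, 0], [0, 0, 0], 0.5], [[0, 0, -1.5], [0, 0, 0], 0.5], [[1, 0.2, -3.6], [0, 0, -0.4], 0], [[4, 0.93, -3.6], [0, 0, -1.048], 0], [[5.245, 0.93, -3.6], [0, 0, -1.048], 0], [[5.245, 0.93, -3.6], [0, 0, -1.048], 0], [[5.245, 0.93, -3.6], [0, 0, -1.048], 0]]' 30; python3 look.py l2 -7; python3 - <<'E'
from ang import *
c=pickle.load(open('l2.pkl','rb'))
print('fixed',face(c,-7,11,25,1),'moving',face(c,-7,-28,-11,-1))
s=ctrl.get_state();print(s['eef_pos'],np.degrees(np.arctan2(*R.from_quat(s['tcp_rot']).as_matrix()[[1,0],0])))
E
```

```text
time: 29.32
eef_pos: [0.5711, -0.0026, 0.0776]
tcp_rot: [0.998, -0.063, -0.001, -0.0]
contact_force: [-0.1, -0.5, -0.6]
opening: -0.003
finger_force: 0.0
[ 0.5708 -0.0024  0.0775] 29.375
  26 .............         ....                                          .............
  24 ...........                                                           ...........
  22 .........                                                               .........
  20 ........             ..                                             .:.  ........
  18 .......          :::.:-##***+.         ::.                      .   ..:   .......
  16 ......       .-:      .##+***.            :+*#:          =++**=   ...:...  ......
  14 ......      ::        :%#+++*.   .           :.==.. .    =:  ..:+***.      ......
  12 .....      -:         -%*++*+-                   .:=*+===+: .....-+*:.     ......
  10 ....      -.          -%*+-.     ..::--===---:        :=**: ......:+**:  ........
   8 ....     -.           =*.     .:.          .:=+#**##******: .......-**=. .   ....
   6 ...     =.            ==    .:  :+*##+
[... 2302 characters left out ...]
***
 -48 ........:=.......................:-......:+***#########%#************************
 -50 .........:-:.....................--...+#*****************************************
 -52 ..........:--....................--..:+******************************************
 -54 ............:--..................-:...+********************###*******************
 -56 .............:-::................+- . :******************#***********************
 -58 .............::..:::.............=: . :******************************************
fixed (np.float64(-8.7), np.float64(18.37), np.int64(21)) moving (np.float64(-6.6), np.float64(-23.55), np.int64(17))
[ 0.57082853 -0.00238701  0.07752911] -7.189224404223635
```

In the tool's units: 0.001 m is 0.05, 0.0575 m is 2.875.

```bash
python3 inch.py '[[[0.1, 0.05, 1.75], [0, 0, 0], 0], [[0.1, 0.05, 2.65], [0, 0, 0], 0], [[0.1, 0.05, 2.875], [0, 0, 0], 0], [[0.1, 0.05, 2.875], [0, 0, 0], 0]]'; python3 inch.py '[[[0, 0, 0.04], [0, 0, 0], 0], [[0, 0, 0.04], [0, 0, 0], 0]]'
```

```text
time: 29.88
eef_pos: [0.5737, -0.004, 0.0208]
tcp_rot: [0.998, -0.063, -0.0, -0.0]
contact_force: [0.3, 0.4, 0.2]
opening: -0.002
finger_force: 0.0
time: 30.12
eef_pos: [0.5747, -0.0044, 0.0208]
tcp_rot: [0.998, -0.063, 0.001, 0.0]
contact_force: [-0.2, -0.2, -0.2]
opening: -0.002
finger_force: 0.0
```

In the tool's units: 0.0018 m is 0.09.

```bash
python3 inch.py '[[[0, 0, 0.09], [0, 0, 0], 0], [[0, 0, 0.09], [0, 0, 0], 0]]'; python3 inch.py '[[[0, 0, 0.02], [0, 0, 0], 0], [[0.1, 0, 0.02], [0, 0, 0], 0], [[0.2, 0, 0.02], [0, 0, 0], 0], [[0.3, 0, 0.02], [0, 0, 0], 0]]'
```

```text
time: 30.38
eef_pos: [0.5747, -0.0045, 0.0193]
tcp_rot: [0.998, -0.063, 0.001, 0.0]
contact_force: [-1.7, 0.4, 5.3]
opening: 0.003
finger_force: 2.3
time: 30.88
eef_pos: [0.5788, -0.0054, 0.0191]
tcp_rot: [0.998, -0.063, -0.002, 0.0]
contact_force: [-6.9, -1.0, 11.6]
opening: -0.002
finger_force: 5.8
```

```bash
python3 inch.py '[[[0.1, 0, 0], [0, 0, 0], 0], [[0.2, 0, 0], [0, 0, 0], 0], [[0.3, 0, 0], [0, 0, 0], 0], [[0.4, 0, 0], [0, 0, 0], 0]]' | grep -E 'eef|contact'; python3 inch.py '[[[0, 0, -1], [0, 0, 0], 0], [[-0.7, 0, -3.01], [0, 0, 0], 0], [[-0.7, 0, -3.01], [0, 0, 0], 0], [[-0.7, 0, -3.01], [0, 0, 0], 0]]'; python3 look.py l3 -7
```

```text
eef_pos: [0.5837, -0.0065, 0.0189]
contact_force: [-16.4, -1.8, 18.4]
time: 31.88
eef_pos: [0.574, -0.0043, 0.0779]
tcp_rot: [0.998, -0.063, 0.0, -0.0]
contact_force: [0.7, 0.1, 0.4]
opening: -0.001
finger_force: 0.0
[ 0.5735 -0.0042  0.077 ] 31.925
  26 .............         ..:.                                           ............
  24 ...........                                                           ...........
  22 .........                                                               .........
  20 ........             .:::.                                          .:.  ........
  18 .......           --...:*%**+**.      .--.                           .:   .......
  16 ......        .-:.     .%%*++**.   ..    .:+***.        .=++**:  ....:.    ......
  14 ......       ::.       .##+++**:..           .:+*-:::   .=.   .=**-      . ......
  12 .....       ::         .##+**=.                  .:=***+++. ....:=**+..    ......
  10 ....       -:          .%#=:       ..:=++====.       .:=*+. ......-*+*- .........
   8 ....      -:           :-      :--:.     .:=+**+**#*****#+. ..
[... 2190 characters left out ...]
****
 -44 ........-........................ :+#*-=#%+-*%#==#@+:+%@@#***********************
 -46 ........:-........................-*#**+*#%%%%%%%%%%%%%%%#*#**##*****************
 -48 .........:-.......................-+:...=*****##########%************************
 -50 ..........:-:.................... --....+*******************#+*******************
 -52 ...........:--....................-:....+****************************************
 -54 ..............-:..................-:..:-+*******************###******************
 -56 ..............:--:................=.. -******************************************
 -58 ..............::.:-::.............=.. .=************##***************************
```

In the tool's units: 0.0602 m is 3.01, 0.06 m is 3.

```bash
python3 inch.py '[[[-0.05, 0, 2], [0, 0, 0], 0], [[-0.05, 0, 2.85], [0, 0, 0], 0], [[-0.05, 0, 3], [0, 0, 0], 0], [[0.05, 0, 3.01], [0, 0, 0], 0], [[0.15, 0, 3.01], [0, 0, 0], 0], [[0.25, 0, 3.01], [0, 0, 0], 0], [[0.35, 0, 3.01], [0, 0, 0], 0]]'| grep -E 'eef|contact';  python3 inch.py '[[[0.1, 0, 0], [0, 0, 0], 0], [[0.2, 0, 0], [0, 0, 0], 0]]'| grep -E 'eef|contact'; python3 inch.py '[[[0, 0, -1], [0, 0, 0], 0], [[-0.55, 0, -3.01], [0, 0, 0], 0], [[-0.55, 0, -3.01], [0, 0, 0], 0], [[-0.55, 0, -3.01], [0, 0, 0], 0]]'; python3 prof.py p4.png -7| grep -A1 -E '^(-10|8) '; python3 - <<'E'
from ang import *
c=ctrl.read_camera('wrist');pickle.dump(c,open('l4.pkl','wb'))
print('fixed',face(c,-7,11,22,1),'moving',face(c,-7,-21,-11,-1))
c=pickle.load(open('l3.pkl','rb'));print('fixed',face(c,-7,11,22,1),'moving',face(c,-7,-21,-11,-1))
E
```

```text
eef_pos: [0.5747, -0.0044, 0.0187]
contact_force: [-20.5, 0.6, 26.1]
eef_pos: [0.5818, -0.0052, 0.0189]
contact_force: [-14.8, 1.2, 20.1]
time: 33.55
eef_pos: [0.5739, -0.0043, 0.0776]
tcp_rot: [0.998, -0.063, -0.0, -0.0]
contact_force: [-0.5, 0.5, -0.1]
opening: -0.001
finger_force: 0.0
-10 L {-32: 109, -31: 114, -30: 151, -29: 170, -28: 170, -27: 169, -26: 170, -25: 163, -24: 161, -23: 147, -22: 97, -21: 102, -20: 104, -19: 103, -18: 108, -17: 104, -16: 85, -15: 101, -14: 106, -13: 110, -12: 149, -11: 184, -10: 165, -9: 163}
   R {9: 88, 10: 120, 11: 131, 12: 108, 13: 92, 14: 108, 15: 177, 16: 184, 17: 124, 18: 161, 19: 182, 20: 181, 21: 183, 22: 181, 23: 180, 24: 182, 25: 182, 26: 179, 27: 178, 28: 177, 29: 179, 30: 181, 31: 181, 32: 179}
--
8 L {-32: 181, -31: 166, -30: 104, -29: 110, -28: 104, -27: 125, -26: 158, -25: 169, -24: 173, -23: 174, -22: 171, -21: 171, -20: 174, -19: 177, -18: 177, -17: 134, -16: 99, -15: 108, -14: 108, -13: 105, -12: 106, -11: 101, -10: 99, -9: 102}
   R {9: 162, 10: 178, 11: 187, 12: 187, 13: 189, 14: 188, 15: 180, 16: 146, 17: 159, 18: 189, 19: 187, 20: 189, 21: 188, 22: 187, 23: 187, 24: 188, 25: 187, 26: 185, 27: 186, 28: 182, 29: 157, 30: 147, 31: 185, 32: 193}
fixed (np.float64(-10.2), np.float64(13.89), np.int64(14)) moving (np.float64(-9.3), np.float64(-17.14), np.int64(16))
fixed (np.float64(-12.7), np.float64(13.82), np.int64(11)) moving (np.float64(-10.9), np.float64(-17.39), np.int64(15))
```

```bash
python3 inch.py '[[[-2.5, -1.3, 0], [0, 0, 0.6], 0.5], [[-4.88, -2.555, 0], [0, 0, 1.172], 0.5], [[-4.88, -2.555, 0.5], [0, 0, 1.172], 0.5], [[-4.88, -2.555, 2.5], [0, 0, 1.172], 0.5], [[-4.88, -2.555, 3.3], [0, 0, 1.172], 0.5], [[-4.88, -2.555, 3.55], [0, 0, 1.172], 0.5], [[-4.88, -2.555, 3.55], [0, 0, 1.172], 0.2], [[-4.88, -2.555, 3.55], [0, 0, 1.172], 0], [[-4.88, -2.555, 3.55], [0, 0, 1.172], 0], [[-4.88, -2.555, 3.55], [0, 0, 1.172], 0]]' 40; for i in 1 2; do python3 inch.py '[[[0.005, -0.15, 0], [0, 0, 0.08], 0], [[0.005, -0.15, 0], [0, 0, 0.08], 0]]' | grep -E 'eef|tcp|contact';done
```

```text
time: 34.9
eef_pos: [0.483, 0.0583, 0.0071]
tcp_rot: [0.978, -0.208, -0.001, 0.0]
contact_force: [-4.6, -3.7, -0.1]
opening: 0.242
finger_force: 39.4
eef_pos: [0.4842, 0.061, 0.0071]
tcp_rot: [0.976, -0.218, -0.001, 0.0]
contact_force: [-4.8, -4.4, -0.4]
eef_pos: [0.4855, 0.0637, 0.0071]
tcp_rot: [0.974, -0.228, -0.001, 0.001]
contact_force: [-4.5, -4.1, -0.0]
```

```bash
python3 inch.py '[[[0, 0, 0], [0, 0, 0], 0.4], [[0, 0, 0], [0, 0, 0], 0.5], [[0, 0, -1.5], [0, 0, 0], 0.5], [[1, 0, -4], [0, 0, 0], 0.5], [[4, 0, -5.35], [0, 0, 0.312], 0.5], [[6.5, 0, -5.35], [0, 0, 0.312], 0.5], [[7.685, 0, -5.35], [0, 0, 0.312], 0.5], [[7.685, 0, -5.35], [0, 0, 0.312], 0.5], [[7.685, 0, -5.35], [0, 0, 0.312], 0.5]]'; cat > nutfit.py <<'E'
from ang import *
import sys
def nutang(c,ang):
    ys=np.arange(3,13,.5);xs=np.arange(6,22,.25);out=[]
    for s in (1,-1):
        v=rect(c,ang,.017,xs,ys*s);E=np.array([edge(v[:,j],xs,-1)[0] for j in range(len(ys))])
        m,b=np.polyfit(ys,E,1)
        for _ in range(3):
            k=abs(E-m*ys-b)<.8;m,b=np.polyfit(ys[k],E[k],1)
        out.append((round(ang+s*(np.degrees(np.arctan(-m))-30),1),round(b,1),int(k.sum())))
    return out
if __name__=='__main__':
    for f in sys.argv[1:]:
        c=pickle.load(open(f+'.pkl','rb'))
        for a in (-12,-8,-5): print(f,a,nutang(c,a),'fixed',face(c,a,13,25,1),'mov',face(c,a,-21,-13,-1))
E
python3 nut.py n2 -9; python3 nutfit.py n1 n2
```

```text
time: 36.52
eef_pos: [0.6232, -0.0035, 0.1136]
tcp_rot: [0.964, -0.265, -0.0, -0.0]
contact_force: [-0.0, -0.3, -0.5]
opening: 0.499
finger_force: 0.0
camera in wrench frame 0.07058781910323564 -0.02774631147146624
  28                                                                                                           
  27                                                                                                           
  26                                                                                                     ..    
  25                                                                                    ...:-----====++++**=:  
  24                                                                                 :+******##**##*******#*:  
  23                 .::-----.                                                       .=*********++++***++**=.  
  22              :-+#%@%%%@@+.      ..                                               :+#*******+++*****+**+=-:
  21          .-=*#%%%%%@@@@@%*===+**+-.                                           .:-=*****+++++++**
[... 5926 characters left out ...]
(18.18), np.int64(21)) mov (np.float64(-5.9), np.float64(-16.93), np.int64(21))
n2 -12 [(np.float64(-4.8), np.float64(19.9), 20), (np.float64(-6.8), np.float64(17.7), 20)] fixed (np.float64(-12.3), np.float64(18.04), np.int64(21)) mov (np.float64(-11.8), np.float64(-17.47), np.int64(17))
n2 -8 [(np.float64(-5.2), np.float64(18.9), 20), (np.float64(-6.8), np.float64(18.3), 20)] fixed (np.float64(-10.5), np.float64(18.13), np.int64(21)) mov (np.float64(-8.0), np.float64(-17.08), np.int64(21))
n2 -5 [(np.float64(-5.3), np.float64(18.3), 20), (np.float64(-5.9), np.float64(18.7), 20)] fixed (np.float64(-9.5), np.float64(18.2), np.int64(21)) mov (np.float64(-7.2), np.float64(-17.05), np.int64(21))
```

The nut hasn't moved (about -5.5° in both views, 54° of turn in all), so it is tight against its stop. Now I take the wrench off by the neck.

```bash
python3 inch.py '[[[-2.5, 0.2, 0], [0, 0, -0.332], 0.5], [[-4.135, 0.34, 0], [0, 0, -0.332], 0.5], [[-4.135, 0.34, 1.5], [0, 0, -0.332], 0.5], [[-4.135, 0.34, 4], [0, 0, -0.332], 0.5], [[-4.135, 0.34, 5.15], [0, 0, -0.332], 0.5], [[-4.135, 0.34, 5.425], [0, 0, -0.332], 0.5], [[-4.135, 0.34, 5.425], [0, 0, -0.332], 0.2], [[-4.135, 0.34, 5.425], [0, 0, -0.332], 0], [[-4.135, 0.34, 5.425], [0, 0, -0.332], 0], [[-4.135, 0.34, 5.425], [0, 0, -0.332], 0]]' 60; python3 inch.py '[[[0, 0.15, 0], [0, 0, -0.14], 0], [[0, 0.15, 0], [0, 0, -0.14], 0], [[0, 0.15, -0.15], [0, 0, -0.14], 0], [[0, 0.15, -0.3], [0, 0, -0.14], 0], [[0, 0.15, -0.6], [0, 0, -0.14], 0], [[0, 0.15, -1], [0, 0, -0.14], 0]]'
```

```text
time: 37.83
eef_pos: [0.5479, 0.0318, 0.0062]
tcp_rot: [0.974, -0.226, -0.002, 0.001]
contact_force: [-4.1, -3.5, 0.0]
opening: 0.236
finger_force: 58.2
time: 38.58
eef_pos: [0.5467, 0.0288, 0.0256]
tcp_rot: [0.978, -0.209, -0.001, 0.001]
contact_force: [-1.7, -3.1, -4.1]
opening: 0.237
finger_force: 57.6
```

In the tool's units: -0.1315 m is -6.575, -0.077 m is -3.85.

```bash
python3 inch.py '[[[0, 0, -1.5], [0, 0, 0], 0], [[0, 0, -3.25], [0, 0, 0], 0], [[-1.25, -2.2, -3.25], [0, 0, 0], 0], [[-2.5, -4.4, -3.25], [0, 0, 0], 0], [[-3.85, -6.575, -3.25], [0, 0, 0], 0], [[-3.85, -6.575, -2.5], [0, 0, 0], 0], [[-3.85, -6.575, -1], [0, 0, 0], 0], [[-3.85, -6.575, 0.25], [0, 0, 0], 0], [[-3.85, -6.575, 0.75], [0, 0, 0], 0], [[-3.85, -6.575, 0.95], [0, 0, 0], 0]]'; python3 inch.py '[[[0, 0, 0.025], [0, 0, 0], 0], [[0, 0, 0.025], [0, 0, 0], 0]]'
```

```text
time: 39.83
eef_pos: [0.5314, 0.1807, 0.0063]
tcp_rot: [0.978, -0.208, -0.0, 0.0]
contact_force: [-0.0, 0.2, -1.9]
opening: 0.231
finger_force: 59.4
time: 40.08
eef_pos: [0.5322, 0.1812, 0.007]
tcp_rot: [0.978, -0.208, 0.001, -0.0]
contact_force: [-0.9, 0.4, -4.1]
opening: 0.233
finger_force: 59.2
```

```bash
python3 inch.py '[[[0, 0, 0.05], [0, 0, 0], 0], [[0, 0, 0.075], [0, 0, 0], 0], [[0, 0, 0.075], [0, 0, 0], 0]]'; python3 inch.py '[[[0, 0, 0], [0, 0, 0], 0.3], [[0, 0, 0], [0, 0, 0], 0.5], [[0, 0, 0], [0, 0, 0], 0.5], [[0, 0, -1], [0, 0, 0], 0.5], [[0, 0, -3], [0, 0, 0], 0.5], [[0, 0, -6], [0, 0, 0], 0.5], [[0, 0, -6], [0, 0, 0], 0.5], [[0, 0, -6], [0, 0, 0], 0.5]]'; python3 - <<'E'
from ang import *
c=ctrl.read_camera('wrist');pickle.dump(c,open('f.pkl','wb'))
im=cv2.cvtColor(c['pixels'],cv2.COLOR_RGB2GRAY);ch="@%#*+=-:. "
T=np.array([.604,.148]);a=np.radians(-9);e=np.array([np.cos(a),np.sin(a)]);n=np.array([-e[1],e[0]])
xs=np.arange(40,-180,-6);ys=np.arange(70,-71,-3)
for x in xs:
    p=proj(c,[[*(T+e*x/1000+n*y/1000),.016] for y in ys]).astype(np.float32)
    r=cv2.remap(im,p[:,:1],p[:,1:],1)[:,0];print('%5d '%x+''.join(ch[int(np.clip((float(q)-70)/110*9.99,0,9))] for q in r))
E
```

```text
time: 40.45
eef_pos: [0.5322, 0.1813, 0.0061]
tcp_rot: [0.978, -0.208, 0.001, -0.0]
contact_force: [-1.6, -0.3, 5.7]
opening: 0.233
finger_force: 60.2
time: 41.45
eef_pos: [0.5315, 0.1812, 0.1256]
tcp_rot: [0.978, -0.208, 0.001, -0.0]
contact_force: [-0.1, -0.5, -0.7]
opening: 0.501
finger_force: 0.0
   40 .. . ................... .....  ...............
   34 ........................... . .  ..............
   28 .................. ..... ......................
   22 ................-:.....  .... .................
   16 .............-   #*  ...... + .=...............
   10 ............-    #*:........*  .# ......... ...
    4 .... .......     #* .  .....=   =+.............
   -2 ..... .....      #+  .......-    * .. .. ......
   -8 .......  ..      ** . . . . :.   # .......... .
  -14 ......  ..      :*#...     . . . *.............
  -20 ...........                =:. .*-... .........
  -26 ..... ..  :                =-  .# .............
  -32 . ..... ..-          %.+# **: #................
  -38     ...... :         +=%.##.= #  ..............
  -44 ..  . ......:       .#===-=.  #.....
[... 499 characters left out ...]
-104 . ..... ... ##%-:#=............ ..:#**#######*#
 -110 -........: +#%%.+#..................**#########
 -116 ........:  ##%.-#..... ............. -###*###*#
 -122 .. .......%#%-:#=......................####**#*
 -128  ......: =#%% +=.........*@%*- ........ #######
 -134   ....: .%#%.-#..........@@@@@.......... ######
 -140 ....... #*#=.#:.... ....%@@@@@%= .........#####
 -146 .....=  %%% =#..........@@@@@@@@@@ ........*#*#
 -152 ..... :    :#-.........@@@@@@@@@@@-.........#*#
 -158 ......@@@...#+. .......@@@@@@@@@@@@ .........#*
 -164 ......@@@-.-..........#@@@@@@@@%@@@.......... *
 -170 . .......:............#@@@@@##@@@@@@ ......... 
 -176 ........  ............#@@@@@@@@@@@@@@-.........
```

The wrench lies flat and clear of the socket. One last check of the nut's angle.

In the tool's units: 0.159 m is 7.95, 0.1315 m is 6.575, 0.119 rad is 0.476.

```bash
python3 inch.py '[[[2, 1.65, 0], [0, 0, 0.476], 0.5], [[4, 3.3, 0], [0, 0, 0.476], 0.5], [[6, 5, 0], [0, 0, 0.476], 0.5], [[7.95, 6.575, 0.6], [0, 0, 0.476], 0.5], [[7.95, 6.575, 0.6], [0, 0, 0.476], 0.5], [[7.95, 6.575, 0.6], [0, 0, 0.476], 0.5]]' | grep eef; python3 - <<'E'
from nutfit import *
c=ctrl.read_camera('wrist');pickle.dump(c,open('n3.pkl','wb'))
for f in ('n2','n3'):
    c=pickle.load(open(f+'.pkl','rb'))
    for a in (-8,-5,-2): print(f,nutang(c,a))
E
```

```text
eef_pos: [0.6217, -0.0033, 0.1107]
n2 [(np.float64(-5.2), np.float64(18.9), 20), (np.float64(-6.8), np.float64(18.3), 20)]
n2 [(np.float64(-5.3), np.float64(18.3), 20), (np.float64(-5.9), np.float64(18.7), 20)]
n2 [(np.float64(-5.6), np.float64(17.7), 20), (np.float64(-5.9), np.float64(19.2), 20)]
n3 [(np.float64(-3.0), np.float64(19.3), 20), (np.float64(-5.0), np.float64(17.9), 19)]
n3 [(np.float64(-3.2), np.float64(18.6), 20), (np.float64(-4.3), np.float64(18.2), 18)]
n3 [(np.float64(-3.1), np.float64(18.0), 20), (np.float64(-4.6), np.float64(19.0), 19)]
```

The nut now reads about -4°, so my 2° relief turn before lifting dragged it back slightly. There is time to fix this: I'll regrip the wrench exactly as it was laid, reverse the path onto the nut, snug it up and lift off with no back turn.

In the tool's units: -0.1735 m is -8.675, -0.1117 m is -5.585, -0.119 rad is -0.476.

```bash
python3 inch.py '[[[-2.25, -1.4, -0.6], [0, 0, -0.476], 0.5], [[-4.5, -2.85, -0.6], [0, 0, -0.476], 0.5], [[-6.75, -4.3, -0.6], [0, 0, -0.476], 0.5], [[-8.675, -5.585, -0.6], [0, 0, -0.476], 0.5], [[-8.675, -5.585, -0.6], [0, 0, -0.476], 0.5], [[-8.675, -5.585, 2.25], [0, 0, -0.476], 0.5], [[-8.675, -5.585, 4.5], [0, 0, -0.476], 0.5], [[-8.675, -5.585, 5.25], [0, 0, -0.476], 0.5], [[-8.675, -5.585, 5.4], [0, 0, -0.476], 0.5], [[-8.675, -5.585, 5.4], [0, 0, -0.476], 0.5]]' 60; python3 inch.py '[[[0, 0, 0], [0, 0, 0], 0.3], [[0, 0, 0], [0, 0, 0], 0], [[0, 0, 0], [0, 0, 0], 0], [[0, 0, 0], [0, 0, 0], 0]]'
```

```text
time: 43.55
eef_pos: [0.5329, 0.1813, 0.0062]
tcp_rot: [0.978, -0.208, 0.001, -0.001]
contact_force: [-0.3, -0.5, 0.5]
opening: 0.501
finger_force: 0.0
time: 44.05
eef_pos: [0.5329, 0.1813, 0.0067]
tcp_rot: [0.978, -0.208, 0.002, -0.001]
contact_force: [-1.4, -0.8, 5.4]
opening: 0.24
finger_force: 58.8
```

```bash
python3 inch.py '[[[0, 0, -2.25], [0, 0, 0], 0], [[0, 0, -4.3], [0, 0, 0], 0], [[1.25, 2.2, -4.3], [0, 0, 0], 0], [[2.5, 4.4, -4.3], [0, 0, 0], 0], [[3.85, 6.575, -4.3], [0, 0, 0], 0], [[3.85, 6.575, -4.3], [0, 0, 0], 0], [[3.85, 6.575, -3], [0, 0, 0], 0], [[3.85, 6.575, -1.75], [0, 0, 0], 0], [[3.85, 6.575, -1.2], [0, 0, 0], 0], [[3.85, 6.575, -1.2], [0, 0, 0], 0]]'; python3 -c "
from h import *
s=ctrl.get_state();print(s['eef_pos'],s['contact_force'],np.degrees(np.arctan2(*R.from_quat(s['tcp_rot']).as_matrix()[[1,0],0])))"
```

```text
time: 45.3
eef_pos: [0.5471, 0.0304, 0.0275]
tcp_rot: [0.978, -0.208, -0.001, 0.0]
contact_force: [-0.0, 0.2, -2.7]
opening: 0.234
finger_force: 59.3
[0.54711898 0.03042892 0.02749419] [-0.03310895  0.18549293 -2.67287788] -23.974783162181765
```

In the tool's units: 0.008 m is 0.4, 0.007 m is 0.35.

```bash
python3 inch.py '[[[0, 0, 0.2], [0, 0, 0], 0], [[0, 0, 0.35], [0, 0, 0], 0], [[0, 0, 0.4], [0, 0, 0], 0], [[0, 0, 0.4], [0, 0, 0], 0]]'; python3 -c "
from h import *
s=ctrl.get_state();print(s['eef_pos'],s['contact_force'],s['wrist_torque'])"
```

```text
time: 45.8
eef_pos: [0.5492, 0.0296, 0.0216]
tcp_rot: [0.978, -0.208, 0.001, -0.0]
contact_force: [-0.8, 0.9, 3.5]
opening: 0.23
finger_force: 60.0
[0.549153   0.02964238 0.0216002 ] [-0.76411274  0.89242688  3.52004563] [ 0.08461937 -0.04982063  0.07100877]
```

```bash
python3 inch.py '[[[0, 0, -0.15], [0, 0, 0], 0], [[-0.1, 0.08, -0.15], [0, 0, 0], 0], [[-0.1, 0.08, -0.15], [0, 0, 0], 0], [[-0.1, 0.08, 0.05], [0, 0, 0], 0], [[-0.1, 0.08, 0.15], [0, 0, 0], 0], [[-0.1, 0.08, 0.15], [0, 0, 0], 0]]'; python3 -c "
from h import *
s=ctrl.get_state();print(s['eef_pos'],s['contact_force'],s['wrist_torque'])"
```

```text
time: 46.55
eef_pos: [0.5458, 0.0289, 0.0177]
tcp_rot: [0.978, -0.208, 0.0, 0.0]
contact_force: [-3.5, -1.5, 5.0]
opening: 0.23
finger_force: 60.3
[0.54577625 0.02894023 0.01774912] [-3.49393063 -1.54945985  4.98986064] [-0.30347625  0.10910041 -0.08214325]
```

In the tool's units: 0.001 m is 0.05, 0.003 m is 0.15.

```bash
python3 inch.py '[[[-0.035, 0.025, 0.05], [0, 0, 0], 0], [[-0.035, 0.025, 0.15], [0, 0, 0], 0], [[-0.035, 0.025, 0.15], [0, 0, 0], 0]]'; python3 -c "
from h import *
s=ctrl.get_state();print(s['eef_pos'],s['contact_force'],s['wrist_torque'])"
```

```text
time: 46.92
eef_pos: [0.5455, 0.0288, 0.0158]
tcp_rot: [0.978, -0.208, 0.0, 0.0]
contact_force: [-5.1, -0.4, 10.6]
opening: 0.233
finger_force: 60.9
[0.54552482 0.02877309 0.01578139] [-5.07207641 -0.44711586 10.58852661] [-0.37525861  0.3318038  -0.0622158 ]
```

In the tool's units: 0.004 m is 0.2, 0.002 m is 0.1, 0.02 rad is 0.08.

```bash
python3 inch.py '[[[0, -0.08, 0], [0, 0, 0.08], 0], [[0, -0.08, 0.1], [0, 0, 0.08], 0], [[0, 0, 0.2], [0, 0, 0], 0], [[0, 0, 0.2], [0, 0, 0], 0]]'; python3 -c "
from h import *
s=ctrl.get_state();print(s['eef_pos'],s['contact_force'],s['wrist_torque'],np.degrees(2*np.arctan2(s['tcp_rot'][1],s['tcp_rot'][0])))"
```

```text
time: 47.42
eef_pos: [0.5466, 0.0298, 0.0151]
tcp_rot: [0.978, -0.209, 0.0, -0.001]
contact_force: [-10.3, 3.9, 27.1]
opening: 0.235
finger_force: 63.6
[0.54663107 0.02979216 0.01505306] [-10.31291632   3.87352448  27.05230597] [ 0.35906359  1.40463688 -0.26601685] -24.085229967794298
```

In the tool's units: -0.016 m is -0.8, -0.018 m is -0.9.

```bash
python3 inch.py '[[[0, 0, -0.4], [0, 0, 0], 0], [[0, 0, -0.8], [0, 0, 0], 0], [[0, 0, -0.9], [0, 0, 0], 0], [[0, 0, -0.9], [0, 0, 0], 0]]'; python3 - <<'E'
from ang import *
c=ctrl.read_camera('wrist');pickle.dump(c,open('r1.pkl','wb'))
s=ctrl.get_state();zt=s['eef_pos'][2]-.0062+.016;print(s['eef_pos'],zt)
ch="@%#*+=-:. "
xs=np.arange(24,-32,-2.);ys=np.arange(30,-31,-.5)
v=rect(c,-4,zt,xs,ys)
for x,r in zip(xs,v): print('%4d '%x+''.join(ch[int(np.clip((q-70)/110*9.99,0,9))] for q in r))
E
```

```text
time: 47.92
eef_pos: [0.544, 0.0289, 0.0275]
tcp_rot: [0.978, -0.208, -0.001, 0.0]
contact_force: [-0.2, -0.6, -3.3]
opening: 0.232
finger_force: 60.0
[0.54398601 0.02892438 0.02743312] 0.03723312208096075
  24                                                                                                                           
  22                                                                                                                           
  20                      ..                                                                                                   
  18  ..                 -+=:.                                                                                                 
  16  ..                :*##*=                                                                  ..                             
  14                    +#%%%+                         .:::::..........:::.                   :::......                        
  12                    #%%%%-          .         ...:-=+++++++===========:.:....  .         -+-.     .   .                   
[... 1983 characters left out ...]
:::::::::::::......  ..::=*+-..:.....................  :=***+**++:
 -22                                                ......................... .....:==+==-::---:.:.........:.:.:::::+****=++==:
 -24                                                                              .-===:::::---:...    ......:.-====****+:==::.
 -26                                                                              .--:.  ...:::.             .:=+*++****+ ::   
 -28                                                                              :-.       ....             .:+********+      
 -30                                                                              :-.   .                    .:+********+
```

```bash
python3 inch.py '[[[-0.065, 0.375, 0], [0, 0, -0.2], 0], [[-0.065, 0.375, 0], [0, 0, -0.2], 0], [[-0.065, 0.375, 0], [0, 0, -0.2], 0]]'|grep -E 'time|eef'; cat > r.py <<'E'
from ang import *
import sys
c=ctrl.read_camera('wrist');pickle.dump(c,open(sys.argv[1]+'.pkl','wb'))
s=ctrl.get_state();zt=s['eef_pos'][2]-.0062+.016;print(s['eef_pos'],zt,s['contact_force'])
ch="@%#*+=-:. "
xs=np.arange(24,-26,-2.);ys=np.arange(30,-31,-.5)
for z in (zt,.017):
  v=rect(c,-4,z,xs,ys);print(z)
  for x,r in zip(xs,v): print('%4d '%x+''.join(ch[int(np.clip((q-70)/110*9.99,0,9))] for q in r))
E
python3 r.py r2
```

```text
time: 48.35
eef_pos: [0.5404, 0.0227, 0.0281]
[0.54052588 0.02267663 0.02819339] 0.037993390663629736 [-0.3317304  -0.55457706 -2.49497609]
0.037993390663629736
  24                                                                                                                           
  22                                                                                                                           
  20                                                                                                                           
  18                                                                                                                           
  16                        .::..                                                                                              
  14     .                  -*+++-                    .::::::..........::..                       ..                           
  12    ..                  +%#%%=              .:..:-=++++++++========+=--::...                 .=-       ...   .             
  10 ...                    *%%%@-         
[... 4752 characters left out ...]
                   :=++++++++++++++++++++++++##+:                         
 -16              .*%%%%#*++++++++++++++++++++++++==:                  .:-==++++++=-------=++==+=+##+.                         
 -18              :#%%%%#+++++++++++++++++++++++++++-               ....:::-------:.......:--::--=*#=.                         
 -20              -#####*++========================+-                ..........:...       .......-#*-.                         
 -22              -**+++=------::::::::::::::::----=-. ........................:...........::....=#*-.    ......               
 -24              -+===---:::::.... .... .....:------:.:::::::::::::::::::::::::::::::::::::-::.:=#+:. ..........
```

In the tool's units: 0.0215 m is 1.075, 0.019 m is 0.95.

```bash
python3 inch.py '[[[0, 0, 0.4], [0, 0, 0], 0], [[0, 0, 0.7], [0, 0, 0], 0], [[0, 0, 0.95], [0, 0, 0], 0], [[0, 0, 1.075], [0, 0, 0], 0]]'
```

```text
time: 48.9
eef_pos: [0.5404, 0.0224, 0.0067]
tcp_rot: [0.983, -0.184, -0.0, 0.0]
contact_force: [-3.0, -2.2, 6.2]
opening: 0.232
finger_force: 61.2
```

In the tool's units: 0.04 m is 2, -0.014 m is -0.7, -0.248 rad is -0.992.

```bash
python3 inch.py '[[[0, 0, 0], [0, 0, 0], 0.4], [[0, 0, -1], [0, 0, 0], 0.5], [[0.5, 0.15, -3], [0, 0, -0.24], 0], [[2, 0.63, -3], [0, 0, -0.992], 0], [[2, 0.63, -3], [0, 0, -0.992], 0], [[2, 0.63, -1.5], [0, 0, -0.992], 0], [[2, 0.63, -0.775], [0, 0, -0.992], 0], [[2, 0.63, -0.7], [0, 0, -0.992], 0], [[2, 0.63, -0.65], [0, 0, -0.992], 0]]' 30; python3 r.py r3 | head -1
```

```text
time: 50.02
eef_pos: [0.5734, -0.0034, 0.0202]
tcp_rot: [0.998, -0.061, 0.0, -0.0]
contact_force: [-0.2, -0.3, -0.5]
opening: -0.002
finger_force: 0.0
[ 0.57350568 -0.0034872   0.02028764] 0.030087637550361042 [0.13446135 0.18382571 0.22390577]
```

Press about 1.6 mm and drag 15 mm, then check.

In the tool's units: 0.015 m is 0.75, 0.012 m is 0.6.

```bash
python3 inch.py '[[[0, 0, 0.08], [0, 0, 0], 0], [[0.15, 0, 0.09], [0, 0, 0], 0], [[0.3, 0, 0.09], [0, 0, 0], 0], [[0.45, 0, 0.09], [0, 0, 0], 0], [[0.6, 0, 0.09], [0, 0, 0], 0], [[0.75, 0, 0.09], [0, 0, 0], 0]]'; python3 inch.py '[[[0.05, 0, -0.5], [0, 0, 0], 0], [[-0.75, 0, -0.6], [0, 0, 0], 0], [[-0.75, 0, -0.6], [0, 0, 0], 0]]'; python3 look.py l5 -7 | head -26
```

```text
time: 50.82
eef_pos: [0.5869, -0.0054, 0.0192]
tcp_rot: [0.998, -0.06, -0.002, 0.0]
contact_force: [-5.3, 0.5, 6.1]
opening: -0.005
finger_force: 3.7
time: 51.2
eef_pos: [0.5731, -0.0035, 0.0306]
tcp_rot: [0.998, -0.061, 0.0, -0.0]
contact_force: [0.1, -0.4, 0.6]
opening: -0.003
finger_force: 0.0
[ 0.5736 -0.0036  0.0306] 51.25
  26 .............          ...                                           ............
  24 ...........                                                           ...........
  22 ..........                                                              .........
  20 .........                                                           .:.  ........
  18 ........          :----=@=  :==.      .-=-              -++*-       ..:  ........
  16 .......        :-      =@#*+*-     ..     .-*#*:.       ==:::-***+.:.............
  14 ......       -:.       =%#+++*  ..           :.-++===   == ....:+***. .. . ......
  12 ......      :.         =%#+**-.                   .:*%#*#- ......-**-=: .........
  10 .....      -:          =@#-.        .-=----===        .=#- .......-**
[... 704 characters left out ...]
....
  -8 ....... .   ..       .. -%***%%%#****=   .....=#=::- :***********.....:***: .....
 -10 ....... .  ...        . :#****%%%%##****. .-+***:::: -#*%******-.......+**#......
 -12 ...... ..  ....      .: .%#*++#%%%%#%%%%###***=:..- .=**%****+-:.......*#:.......
 -14 .........  ....  .  . .: .###**++#%%%%######+-:::+- .-:=%+---:........:**:.......
 -16 ...................  ..#=. +%#*----======-:::::-*  =#%%##+............-**-.......
 -18 ................... ...+--..-#%##*------:::--+*: :+######++++====+++++**:........
 -20 ....: ...   ............. .::. :*%%%#***+**+.  .-:......*=:+:  .....=*+=:........
 -22 ....- ...   ....... .....  ...::.          :--:.........=. :-:::...:=#=..........
```

In the tool's units: -0.0306 m is -1.53, -0.0285 m is -1.425, 0.262 rad is 1.048.

```bash
python3 inch.py '[[[-0.75, -0.7, -0.5], [0, 0, 0.52], 0.5], [[-1.53, -1.425, -0.5], [0, 0, 1.048], 0.5], [[-1.53, -1.425, 0.25], [0, 0, 1.048], 0.5], [[-1.53, -1.425, 1], [0, 0, 1.048], 0.5], [[-1.53, -1.425, 1.215], [0, 0, 1.048], 0.5], [[-1.53, -1.425, 1.215], [0, 0, 1.048], 0.1], [[-1.53, -1.425, 1.215], [0, 0, 1.048], 0], [[-1.53, -1.425, 1.215], [0, 0, 1.048], 0]]' 60; python3 inch.py '[[[0.005, -0.12, 0], [0, 0, 0.12], 0], [[0.015, -0.24, 0], [0, 0, 0.24], 0], [[0.015, -0.24, 0], [0, 0, 0.24], 0]]'
```

```text
time: 52.25
eef_pos: [0.5443, 0.0266, 0.0051]
tcp_rot: [0.981, -0.192, -0.003, 0.001]
contact_force: [-6.1, -7.1, 1.7]
opening: 0.237
finger_force: 58.5
time: 52.62
eef_pos: [0.5459, 0.0304, 0.0051]
tcp_rot: [0.975, -0.22, -0.004, 0.002]
contact_force: [-6.2, -8.3, 3.4]
opening: 0.234
finger_force: 58.5
```

In the tool's units: -0.03 m is -1.5, -0.085 m is -4.25, 0.035 rad is 0.14.

```bash
python3 inch.py '[[[0.005, -0.14, 0], [0, 0, 0.14], 0], [[0.005, -0.14, 0], [0, 0, 0.14], 0], [[0.005, -0.14, -0.3], [0, 0, 0.14], 0], [[0.005, -0.14, -0.7], [0, 0, 0.14], 0], [[0.005, -0.14, -1.5], [0, 0, 0.14], 0], [[0.005, -0.14, -3], [0, 0, 0.14], 0], [[0.005, -0.14, -4.25], [0, 0, 0.14], 0], [[0.005, -0.14, -4.25], [0, 0, 0.14], 0]]'
```

```text
time: 53.62
eef_pos: [0.5514, 0.0347, 0.0927]
tcp_rot: [0.972, -0.237, 0.002, -0.0]
contact_force: [-0.0, -0.5, -3.0]
opening: 0.232
finger_force: 60.5
```

```bash
python3 inch.py '[[[-1.5, -2.1, 0], [0, 0, 0], 0], [[-3, -4.25, 0], [0, 0, 0], 0], [[-4.225, -6.05, 0], [0, 0, 0], 0], [[-4.225, -6.05, 1.5], [0, 0, 0], 0], [[-4.225, -6.05, 3.25], [0, 0, 0], 0], [[-4.225, -6.05, 4], [0, 0, 0], 0], [[-4.225, -6.05, 4.25], [0, 0, 0], 0], [[-4.225, -6.05, 4.325], [0, 0, 0], 0], [[-4.225, -6.05, 4.325], [0, 0, 0], 0]]'
```

```text
time: 54.75
eef_pos: [0.5314, 0.1816, 0.0062]
tcp_rot: [0.972, -0.237, 0.001, -0.0]
contact_force: [-2.0, 1.0, 4.5]
opening: 0.237
finger_force: 61.6
```

Down on the table. Release, retreat and check the nut.

The manual's scale: shifts go in units of 20 mm and turns go in units of 0.25 rad. Converting my numbers, 0.169 m is 8.45, 0.122 m is 6.1, 0.06 rad is 0.24.

```bash
python3 inch.py '[[[0, 0, 0], [0, 0, 0], 0.4], [[0, 0, 0], [0, 0, 0], 0.5], [[0, 0, -1.5], [0, 0, 0], 0.5], [[0, 0, -4], [0, 0, 0], 0.5], [[2.5, 2.1, -5.25], [0, 0, 0.24], 0.5], [[5, 4.15, -5.25], [0, 0, 0.24], 0.5], [[8.45, 6.1, -5.25], [0, 0, 0.24], 0.5], [[8.45, 6.1, -5.25], [0, 0, 0.24], 0.5], [[8.45, 6.1, -5.25], [0, 0, 0.24], 0.5]]' ; python3 - <<'E'
from nutfit import *
c=ctrl.read_camera('wrist');pickle.dump(c,open('n4.pkl','wb'))
for f in ('n2','n3','n4'):
    c=pickle.load(open(f+'.pkl','rb'))
    for a in (-8,-5,-2): print(f,nutang(c,a))
E
```

```text
time: 55.88
eef_pos: [0.6249, -0.006, 0.1091]
tcp_rot: [0.964, -0.267, -0.0, -0.0]
contact_force: [-0.2, 0.5, -0.5]
opening: 0.5
finger_force: 0.0
n2 [(np.float64(-5.2), np.float64(18.9), 20), (np.float64(-6.8), np.float64(18.3), 20)]
n2 [(np.float64(-5.3), np.float64(18.3), 20), (np.float64(-5.9), np.float64(18.7), 20)]
n2 [(np.float64(-5.6), np.float64(17.7), 20), (np.float64(-5.9), np.float64(19.2), 20)]
n3 [(np.float64(-3.0), np.float64(19.3), 20), (np.float64(-5.0), np.float64(17.9), 19)]
n3 [(np.float64(-3.2), np.float64(18.6), 20), (np.float64(-4.3), np.float64(18.2), 18)]
n3 [(np.float64(-3.1), np.float64(18.0), 20), (np.float64(-4.6), np.float64(19.0), 19)]
n4 [(np.float64(-2.8), np.float64(19.2), 20), (np.float64(-3.6), np.float64(17.4), 20)]
n4 [(np.float64(-2.8), np.float64(18.5), 20), (np.float64(-3.6), np.float64(17.8), 20)]
n4 [(np.float64(-2.5), np.float64(18.0), 20), (np.float64(-3.1), np.float64(18.3), 20)]
```

```bash
python3 - <<'E'
from h import *
s=ctrl.get_state();print(s['time'],s['contact_force'])
print(ctrl.sign_off())
E
```

```text
55.925 [ 0.16278681  0.17204692 -0.19447949]
the job is handed in; nothing more can be done
None
```

The job is handed in at 55.9 s: the nut was turned about 52–54° clockwise to its stop with the worm-fitted wrench, and the wrench lies on the trolley clear of the socket. The first turn overran the stop and spread the jaw, so I refitted and re-tightened (a second fit came after the wrench had been off); a last check, about 2° short of the tightest reading, doesn't rule out slight back-off.

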